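Refit the drip tray grate and set out the cups

ROBOT

A 6-joint arm with a two-finger parallel gripper is mounted at the origin on the work surface. World frame = base frame: x ahead of the robot, y to its left, z up, the work surface at z = 0. Lengths are in m, angles in rad, forces in N, time in s.
With the tool pointing down it reaches from about 0.225 to 0.875 m from the base axis. Payload 3.4 kg.
Tool frame: the origin (TCP) lies at the very end of the fingers, on their centre line; the grasp point (between the pads) lies 19 mm behind it (grip_depth is the distance from the TCP to the grasp point, in m); x points along the fingers, z is the direction in which the jaws open and shut, and the axes are right-handed (so a half turn about x gives the same grasp; the last joint's range is limited). The gripper opens to 85 mm and grips with 20 to 120 N. Pads are 22 mm wide; open, the fingers measure 114 mm over their backs; the gripper's body (76 mm by 85 mm) begins 54 mm behind the grasp point. The pads swing forward as they close: fully open they stand 13 mm farther back than shut.
Start: joints at [1.098, 0.276, 1.505, -0, 1.361, -0.121], TCP at [0.198, 0.54, 0.231] pointing down, gripper open.
Joint ranges: [-2.89, 2.89], [-0.75, 2.08], [0.22, 2.7], [-1.18, 4.32], [0.11, 2.71], [-2.7, 2.7]. Speed limits (rad/s): [2.57, 2.57, 3.14, 3.14, 3.14, 3.14].

INTERFACE

Orientations are given as a unit quaternion [w, x, y, z].
In Python, from rig import get_state, get_image, sign_off, grip_depth gives the robot as it stands. The module is installed in compiled form; this text tells all that it offers.
- The arm moves only by the tool arm_command, never from a script. Its argument "series" is a list of rows, each an object with "dp": the shift along the tool's x, y, z scaled (see below), a list of three; "angular": the turn, a rotation vector about the tool's x, y, z scaled (see below), a list of three; "gripper": the finger opening in mm, from 0 to 85.4. A call has exactly 8 rows; each row shifts and turns the pose as measured when the row begins, along the tool's axes as they then stand; what a row does not reach is not made up. The controller multiplies each number of a shift by 0.12 m and each number of a turn by 90 degrees. A row lasts 1/8 s, in which the tool goes at most 62.5 mm and 10.7 degrees, less where a joint would pass 70% of its speed; a pose out of reach is approached as far as the arm can. A call with a number of a shift or a turn outside -1 to 1 is refused whole. A call with a gripper value outside its range is refused whole. The fingers move at their own pace and stop on an object; "grip_force" is the grip in N (left out, the last holds). Time passes only in rows, so rows that do not move let the fingers close, or fill a call up. It gives the time, the measured TCP pose, the force and the opening at its end, in the units of the state.
- get_state(): the state, without advancing time (a new reading comes with each control period).
- get_image(name): name is "scene" or "top" or "wrist"; returns a dict with "image" (480x640x3 uint8, blue, green, red), "depth" (480x640 float32, m along the optical axis (not along the pixel's ray), 0 where there is no reading), "mtx" (3x3 intrinsics, pixels), "k1" (the pictures are not rectified: a ray, as slopes to the right and down, at radius r is drawn at 1 + k1 r^2 times it, then the intrinsics apply), "view" (4x4, takes a point from world to camera coordinates); the wrist camera has in their place "mount" (4x4, takes a point from camera to tool coordinates, whose origin is the TCP and whose axes are the tool frame's). Camera axes: x right, y up, looking along -z (the intrinsics and any distortion apply to the point x, -y, -z); pixel columns grow to the right and rows downward; lengths in m; the calibration is good to about 2 mm. A picture is of the moment at which its call begins: read the wrist's pose just before it.
- sign_off(): hands the job in, once; it reports no verdict.
The state is a dict: "clock": time; "qpos": joint angles; "qd": joint speeds; "effort": joint torques, N m; "position": TCP position; "ee_rot": TCP orientation; "contact_force": force on the tool from outside, world axes, zero at the start; "moment": the same for the moment, N m; "width": finger opening in m.
Only numpy, scipy, OpenCV 4.12 (cv2) and the standard library are available. Lean on these libraries where they do the work, as an engineer would, in place of code of your own. Each camera call takes 0.05 s, during which the arm holds its last target. There are 200 camera calls.

TASK

The drip tray's washed grate sections lie about the counter. Pull the tray's orange lock fully open, fit all four sections flat into the tray so that together they fill it, push the lock fully home over them, and only then stand every steel cup upright on the grate, clear of the fins. Never tip a cup over, and leave the other things on the counter where they are.

Things in the scene. Friction and masses are not known exactly. Their poses are not given: they have to be found in the camera images.
- tray: Shallow steel drip tray, fixed. Inside 96 mm (its x) by 282 mm (its y), that is 2 by 6 cells of 46 mm; floor 4 mm thick, walls 4 mm thick and 16 mm high. Origin: centre of its underside, z up. The lock runs on a black block, 58 mm wide and 23 mm high, outside the middle of the -x long wall, out to 127 mm from the tray's centre.
- lock (a joint): Sliding lock of the tray, m: 0 = home stop (steel bolt, 36 mm wide, reaches 12 mm in over the inside of the tray, 17 to 23 mm above the counter), 0.040 = fully open stop (bolt 28 mm clear of the inside). It opens along the tray's -x, starts at most 12 mm open, stays where it is left, and slides at about 1.5 N.
- lock_grip (a point): Top centre of the lock's orange upright grip tab: 12 mm thick along the sliding direction (tray x), 34 mm wide along tray y, its top 63 mm above the counter, graspable over its upper 38 mm. It moves with the lock; its axes are the tray's.
- hook_grate: Plastic drain-grate plate, 8 mm thick, of 42 mm wide bars on a 46 mm cell pitch (n cells in a row: n x 46 - 4 mm), 150 g. Upright grip fin on top, 30 mm along x, 8 mm thick, top 43 mm above the underside. Origin: on the underside below the fin (centre of mass); z up. Red, L of 4 cells, centred at (-34.5, 11.5), (11.5, 11.5), (57.5, 11.5) and (-34.5, -34.5) mm.
- corner_grate: Plastic drain-grate plate, 8 mm thick, of 42 mm wide bars on a 46 mm cell pitch (n cells in a row: n x 46 - 4 mm), 150 g. Upright grip fin on top, 30 mm along x, 8 mm thick, top 43 mm above the underside. Origin: on the underside below the fin (centre of mass); z up. Blue, corner of 3 cells, centred at (-15.3, -15.3), (30.7, -15.3) and (-15.3, 30.7) mm.
- long_grate: Plastic drain-grate plate, 8 mm thick, of 42 mm wide bars on a 46 mm cell pitch (n cells in a row: n x 46 - 4 mm), 150 g. Upright grip fin on top, 30 mm along x, 8 mm thick, top 43 mm above the underside. Origin: on the underside below the fin (centre of mass); z up. Yellow, 3 cells in a straight row along its x: cell centres at (-46, 0), (0, 0) and (46, 0) mm.
- short_grate: Plastic drain-grate plate, 8 mm thick, of 42 mm wide bars on a 46 mm cell pitch (n cells in a row: n x 46 - 4 mm), 150 g. Upright grip fin on top, 30 mm along x, 8 mm thick, top 43 mm above the underside. Origin: on the underside below the fin (centre of mass); z up. Green, 2 cells in a row along its x: cell centres at (-23, 0) and (23, 0) mm.
- cup0: Plain straight-sided steel cup, 42 mm across, 68 mm tall, wall 3 mm, about 120 g, standing upright, open end up. Origin: centre of its underside, z up. One to three of the three cups are there; None if absent.
- cup1: Plain straight-sided steel cup, 42 mm across, 68 mm tall, wall 3 mm, about 120 g, standing upright, open end up. Origin: centre of its underside, z up. One to three of the three cups are there; None if absent.
- cup2: Plain straight-sided steel cup, 42 mm across, 68 mm tall, wall 3 mm, about 120 g, standing upright, open end up. Origin: centre of its underside, z up. One to three of the three cups are there; None if absent.
- spoon: Bystander, not to be disturbed: spoon with a steel bowl and a wooden handle, 160 mm long, lying near the robot. Origin: centre of its underside.
- cocoa: Bystander, not to be disturbed: steel cocoa jar, 60 mm across, 100 mm tall. Origin: centre of its underside.
- sugar_dish: Bystander, not to be disturbed: white ceramic sugar bowl, 76 mm across, 35 mm tall. Origin: centre of its underside.
- pitcher: Bystander, not to be disturbed: steel milk pitcher with a handle, 90 mm across, 110 mm tall. Origin: centre of its underside.
- tamper_mat: Bystander, not to be disturbed: black rubber puck, 90 mm across, 14 mm high. Origin: centre of its underside.
There are look-alikes about, which are no part of the job. Of the things shaped like the short_grate, the green one is meant.

How it is judged:
On the way, in this order (a step that is already met when the one before it is completed fails the run):
1. the lock is pulled fully open (value of joint lock above 0.037 m), for 0.2 s.
2. all four grate sections lie flat in the tray (x of hook_grate in the frame of tray between -0.048 and 0.048 m and y of hook_grate in the frame of tray between -0.141 and 0.141 m and z of each of hook_grate, corner_grate, long_grate, short_grate in the frame of tray below 0.007 m and angle between each of hook_grate, corner_grate, long_grate, short_grate's own z axis and vertical below 0.04 rad and x of corner_grate in the frame of tray between -0.048 and 0.048 m and y of corner_grate in the frame of tray between -0.141 and 0.141 m and x of long_grate in the frame of tray between -0.048 and 0.048 m and y of long_grate in the frame of tray between -0.141 and 0.141 m and x of short_grate in the frame of tray between -0.048 and 0.048 m and y of short_grate in the frame of tray between -0.141 and 0.141 m), for 0.2 s.
3. the lock is pushed fully home over the packed sections (all of step 2 and value of joint lock below 0.003 m), for 0.2 s.
4. every cup stands upright on the grate (x of cup0 in the frame of tray between -0.03 and 0.03 m and y of cup0 in the frame of tray between -0.122 and 0.122 m and z of cup0 in the frame of tray between 0.009 and 0.016 m and angle between each of cup0, cup1, cup2's own z axis and vertical below 0.08 rad and linear speed of each of cup0, cup1, cup2 below 0.02 m/s and contact force between each of cup0, cup1, cup2 and the fingers below 0.1 N and x of cup1 in the frame of tray between -0.03 and 0.03 m and y of cup1 in the frame of tray between -0.122 and 0.122 m and z of cup1 in the frame of tray between 0.009 and 0.016 m and x of cup2 in the frame of tray between -0.03 and 0.03 m and y of cup2 in the frame of tray between -0.122 and 0.122 m and z of cup2 in the frame of tray between 0.009 and 0.016 m), for 0.2 s.
At the end, for the whole second after the job is handed in: All four sections lie flat in the tray (underside within 3 mm of the floor, tilt under 0.04 rad); the lock is within 3 mm of home; every cup stands upright (tilt under 0.08 rad), released, on the grate's top face, its centre within 30 mm (tray x) and 122 mm (tray y) of the tray's centre (all of step 3 and all of step 4); the robot touches nothing.
It fails at once if a cup is tipped over (angle between any of cup0, cup1, cup2's own z axis and vertical above 0.8 rad).
It fails at once if another thing on the counter is displaced by more than 6 cm (distance of any of spoon, cocoa, sugar_dish, pitcher, tamper_mat from where it was at the start of the episode above 0.06 m).
Of cup0, cup1, cup2 only 1 to 3 are there at a start; the rules pass over those that are not, and their reading is None.
At some moment in a run one of hook_grate, corner_grate, long_grate, short_grate may be knocked a few centimetres aside while the robot is not near it.
It also fails if it takes over 210 s, if anything falls off the work surface, if the arm or the gripper's body presses on something with over 40 N, if the wrist force passes 120 N, or if a joint passes its speed limit or range.

## Working session

There is one attempt and no reset: what is moved stays moved. The work goes in short steps, Python scripts to look and compute and a tool call to move; the robot and the scene stay as the last step left them, time stands still between calls to the robot, and variables do not carry over. Pictures are saved under pics/ and viewed, about 12 in all and at most 16, crops included, and the job is handed in when it is done.

Besides the shell and the picture viewer there is one more tool, called after ">>>" as name(argument=value, ...), one argument or row to a line, values as JSON. arm_command: Moves the arm, as the interface text tells. Its arguments: {"type":"object","properties":{"series":{"type":"array","items":{"type":"object","properties":{"dp":{"type":"array","items":{"type":"number"}},"angular":{"type":"array","items":{"type":"number"}},"gripper":{"type":"number"}}}},"grip_force":{"type":"number"}},"required":["series"]}

```bash
mkdir -p pics; cat > h.py <<'E'
import numpy as np, cv2
from rig import get_state, get_image, sign_off, grip_depth
from scipy.spatial.transform import Rotation as R
def rot(s): q=s["ee_rot"]; return R.from_quat([q[1],q[2],q[3],q[0]]).as_matrix()
def grab(name):
    s=get_state(); im=get_image(name)
    if name=="wrist":
        T=np.eye(4);T[:3,:3]=rot(s);T[:3,3]=s["position"]
        im["c2w"]=T@np.array(im["mount"])
    else: im["c2w"]=np.linalg.inv(np.array(im["view"]))
    return im
def rays(im,uv):
    K=np.array(im["mtx"]);uv=np.asarray(uv,float).reshape(-1,1,2)
    p=cv2.undistortPoints(uv,K,np.array([im["k1"],0,0,0.])).reshape(-1,2)
    return np.c_[p[:,0],-p[:,1],-np.ones(len(p))]
def onplane(im,uv,z):
    d=rays(im,uv)@im["c2w"][:3,:3].T;o=im["c2w"][:3,3]
    return o+d*((z-o[2])/d[:,2])[:,None]
def bydepth(im,uv):
    uv=np.asarray(uv).reshape(-1,2).astype(int)
    r=rays(im,uv)*im["depth"][uv[:,1],uv[:,0]][:,None]
    return r@im["c2w"][:3,:3].T+im["c2w"][:3,3]
def project(im,P):
    Q=(np.asarray(P,float).reshape(-1,3)-im["c2w"][:3,3])@im["c2w"][:3,:3]
    x=np.c_[Q[:,0]/-Q[:,2],-Q[:,1]/-Q[:,2]];r2=(x**2).sum(1,keepdims=True);x=x*(1+im["k1"]*r2)
    K=np.array(im["mtx"]);return x*[K[0,0],K[1,1]]+[K[0,2],K[1,2]]
def save(im,n): np.savez('pics/'+n+'.npz',**{k:im[k] for k in("image","depth","mtx","k1","c2w")}); cv2.imwrite('pics/'+n+'.png',im["image"])
def load(n): return dict(np.load('pics/'+n+'.npz'))
E
python3 - <<'E'
from h import *
print(get_state(),grip_depth)
for n in("top","scene"):
    im=grab(n);save(im,n);print(n,im["mtx"],im["k1"],im["c2w"].round(3))
im=get_image("wrist");print(im["mount"])
E
```

```text
{'clock': 0.0, 'qpos': array([ 1.09801227e+00,  2.76616392e-01,  1.50613061e+00, -3.80000450e-05,
        1.36072894e+00, -1.21019340e-01]), 'qd': array([-0.00094099,  0.00062601, -0.00322695, -0.00039527,  0.00034717,
        0.00158854]), 'effort': array([-2.64858099e-03, -4.16782093e+01, -2.45799333e+01, -3.21403068e-04,
        1.11230501e-02,  1.94734980e-05]), 'position': array([0.19790085, 0.53929803, 0.23042854]), 'ee_rot': array([ 0.57919107, -0.405124  ,  0.58035467,  0.40447584]), 'contact_force': array([0.00509355, 0.40268699, 0.83891765]), 'moment': array([-0.02461777,  0.04123065,  0.02394878]), 'width': 0.08509902575279955} 0.0187
top [[477.48827281   0.         318.74588686]
 [  0.         477.48827281 243.0931225 ]
 [  0.           0.           1.        ]] -0.04704255574118009 [[-0.002  0.998 -0.07   0.513]
 [-0.999  0.     0.036 -0.034]
 [ 0.036  0.071  0.997  1.062]
 [ 0.     0.     0.     1.   ]]
scene [[457.19029662   0.         317.02510051]
 [  0.         457.19029662 239.77310835]
 [  0.           0.           1.        ]] -0.1033248631654693 [[-0.366 -0.543  0.755  1.304]
 [ 0.93  -0.223  0.291  0.237]
 [ 0.01   0.809  0.587  0.65 ]
 [ 0.     0.     0.     1.   ]]
[[-9.25066061e-04  3.02191551e-01 -9.53246773e-01 -1.41973463e-01]
 [-4.01458849e-04  9.53246992e-01  3.02192009e-01  7.62017664e-02]
 [ 9.99999492e-01  6.62236925e-04 -7.60498968e-04 -2.49343830e-06]
 [ 0.00000000e+00  0.00000000e+00  0.00000000e+00  1.00000000e+00]]
```

View pics/top.png

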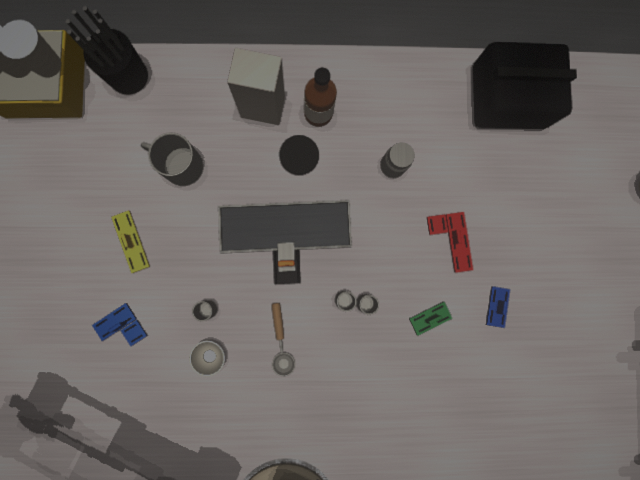

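View pics/scene.png

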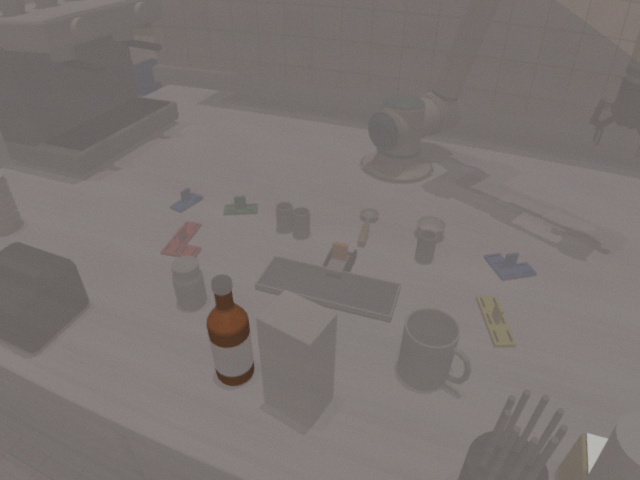

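```bash
python3 - <<'E'
from h import *
t=load("top");im=cv2.convertScaleAbs(t["image"],alpha=1.6)
def crop(u,v,s=33,k=4):
    c=cv2.resize(im[v-s:v+s,u-s:u+s],None,fx=k,fy=k,interpolation=cv2.INTER_CUBIC);cv2.putText(c,f"{u},{v}",(5,15),0,.5,(0,255,255));return c
row=lambda L:np.hstack([crop(*p) for p in L])
m=np.vstack([row([(120,323),(131,241),(455,242)]),row([(431,318),(498,307),(285,255)])])
cv2.imwrite("pics/crops.png",m);print(m.shape)
# depth sanity
for n,u in {"counter":(400,260),"tray floor":(260,220),"jar":(401,153),"cupA":(205,309),"cupB":(345,300),"tab":(287,250)}.items():print(n,bydepth(t,[u]).round(3))
hsv=cv2.cvtColor(t["image"],cv2.COLOR_BGR2HSV)
for n,u in {"red":(458,250),"green":(420,322),"blue":(108,325),"yellow":(125,222),"dblue":(498,292),"orange":(287,264)}.items():print(n,hsv[u[1],u[0]])
E
```

```text
(528, 792, 3)
counter [[ 0.55  -0.255 -0.   ]]
tray floor [[0.639 0.057 0.007]]
jar [[ 0.767 -0.24   0.102]]
cupA [[0.443 0.176 0.007]]
cupB [[ 0.462 -0.13   0.008]]
tab [[ 0.571 -0.003  0.023]]
red [  1 169 127]
green [ 64 110  95]
blue [111 157 109]
yellow [ 30 144 131]
dblue [112 146 108]
orange [ 15 156 118]
```

View pics/crops.png

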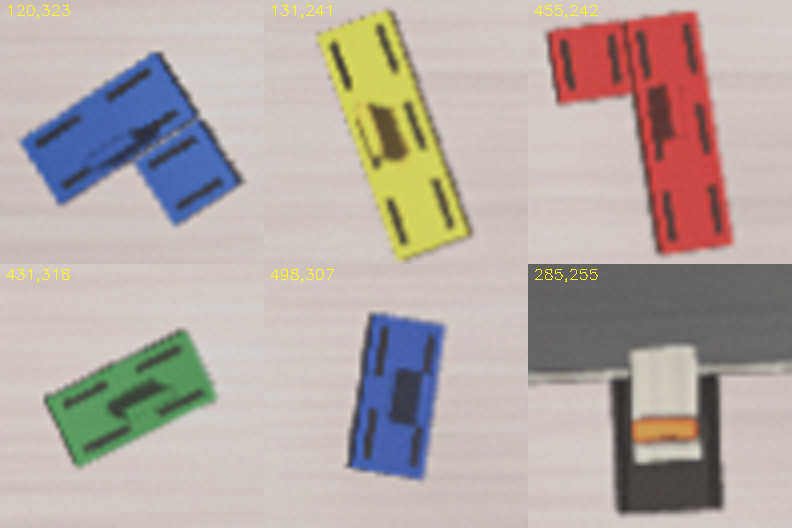

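```bash
cat >> h.py <<'E'
COL={"red":((174,100,60),(6,255,255)),"yellow":((24,90,60),(38,255,255)),"green":((50,60,40),(80,255,255)),"blue":((103,90,50),(120,255,255)),"orange":((8,110,80),(22,255,255))}
def mask(im,c):
    h=cv2.cvtColor(im["image"],cv2.COLOR_BGR2HSV);lo,hi=COL[c]
    if lo[0]>hi[0]: m=cv2.inRange(h,lo,(180,)+hi[1:])|cv2.inRange(h,(0,)+lo[1:],hi)
    else: m=cv2.inRange(h,lo,hi)
    return cv2.morphologyEx(m,cv2.MORPH_CLOSE,np.ones((3,3)))
def blobs(im,c,amin=60):
    cs,_=cv2.findContours(mask(im,c),cv2.RETR_EXTERNAL,cv2.CHAIN_APPROX_NONE)
    return sorted([k for k in cs if cv2.contourArea(k)>amin],key=cv2.contourArea,reverse=True)
def plate(im,cnt,kind,z=.008):
    """pose (x,y,yaw) of a plate from its outline; kind: hook corner long short"""
    P=onplane(im,cnt.reshape(-1,2),z)[:,:2];
    (c,wh,a)=cv2.minAreaRect((P*1000).astype(np.float32));c=np.array(c)/1000
    a=np.radians(a)
    if wh[0]<wh[1] and kind!="corner": a+=np.pi/2;wh=wh[::-1]
    M=cv2.moments((P*1e4).astype(np.float32));g=np.array([M["m10"],M["m01"]])/M["m00"]/1e4-c
    off={"hook":(-.0115,.0115),"corner":(-.0077,-.0077),"long":(0,0),"short":(0,0)}[kind]
    rotm=lambda a:np.array([[np.cos(a),-np.sin(a)],[np.sin(a),np.cos(a)]])
    best=max([a,a+np.pi/2,a+np.pi,a-np.pi/2] if kind=="corner" else [a,a+np.pi],key=lambda t:(rotm(t)@off)@g)
    o=c+rotm(best)@off
    return dict(o=o.round(4),yaw=round(float(np.degrees((best+np.pi)%(2*np.pi)-np.pi)),1),wh=np.round(wh,0),area=round(M["m00"]/1e2),g=(rotm(best).T@g*1000).round(1))
E
python3 - <<'E'
from h import *
t=load("top")
for c,k in(("red","hook"),("yellow","long"),("green","short"),("blue","corner")):
    for b in blobs(t,c): 
        if cv2.boundingRect(b)[1]>150 : print(c,cv2.boundingRect(b),plate(t,b,k))
for b in blobs(t,"orange",20): print("orange",cv2.boundingRect(b))
# tray: dark inside
hsv=cv2.cvtColor(t["image"],cv2.COLOR_BGR2HSV);d=cv2.inRange(hsv,(0,0,30),(180,80,85))
cs,_=cv2.findContours(d[190:265,205:365],cv2.RETR_EXTERNAL,cv2.CHAIN_APPROX_NONE,offset=(205,190))
k=max(cs,key=cv2.contourArea);print(cv2.boundingRect(k))
P=onplane(t,k.reshape(-1,2),.010)[:,:2];print("tray",cv2.minAreaRect((P*1000).astype(np.float32)))
# cups, dish by depth height
g=np.indices((480,640))[::-1].reshape(2,-1).T;W=bydepth(t,g).reshape(480,640,3)
for (u,v) in((205,310),(345,300),(367,302),(208,357),(400,158),(298,155),(178,160),(280,335),(431,318)):
    s=W[v-20:v+20,u-20:u+20].reshape(-1,3);hi=s[:,2].max();q=s[s[:,2]>max(hi-.012,.005)];print((u,v),"zmax",hi.round(3),"ctr",((q.min(0)+q.max(0))/2).round(3),"size",np.ptp(q,0).round(3))
E
```

```text
red (427, 212, 46, 60) {'o': array([ 0.6009, -0.3768]), 'yaw': -172.1, 'wh': array([133.,  86.]), 'area': 6925, 'g': array([-11.1,  11.4])}
yellow (111, 211, 38, 62) {'o': array([0.5914, 0.3431]), 'yaw': 21.1, 'wh': array([134.,  42.]), 'area': 5335, 'g': array([-0.1,  0. ])}
green (410, 302, 42, 33) {'o': array([ 0.4208, -0.3204]), 'yaw': 115.4, 'wh': array([87., 41.]), 'area': 3325, 'g': array([0.3, 0.1])}
blue (92, 303, 54, 43) {'o': array([0.4083, 0.3605]), 'yaw': 123.8, 'wh': array([85., 88.]), 'area': 5104, 'g': array([-7.8, -7.6])}
blue (487, 287, 23, 41) {'o': array([ 0.4356, -0.4805]), 'yaw': -10.1, 'wh': array([41., 86.]), 'area': 3252, 'g': array([-0., -0.])}
orange (278, 260, 17, 7)
orange (55, 75, 8, 28)
(220, 202, 130, 49)
tray ((625.3383178710938, 2.643707275390625), (96.5927505493164, 283.00604248046875), 2.6219842433929443)
(205, 310) zmax 1.062 ctr [ 0.513 -0.034  1.062] size [0. 0. 0.]
(345, 300) zmax 1.062 ctr [ 0.513 -0.034  1.062] size [0. 0. 0.]
(367, 302) zmax 1.062 ctr [ 0.513 -0.034  1.062] size [0. 0. 0.]
(208, 357) zmax 1.062 ctr [ 0.513 -0.034  1.062] size [0. 0. 0.]
(400, 158) zmax 1.062 ctr [ 0.513 -0.034  1.062] size [0. 0. 0.]
(298, 155) zmax 1.062 ctr [ 0.513 -0.034  1.062] size [0. 0. 0.]
(178, 160) zmax 1.062 ctr [ 0.513 -0.034  1.062] size [0. 0. 0.]
(280, 335) zmax 1.062 ctr [ 0.513 -0.034  1.062] size [0. 0. 0.]
(431, 318) zmax 1.062 ctr [ 0.513 -0.034  1.062] size [0. 0. 0.]
```

```bash
cat >> h.py <<'E'
def psi(s=None):
    z=rot(s or get_state())[:,2];return np.degrees(np.arctan2(z[1],z[0]))
def plan(wps,s=None):
    """wps: (x,y,z,psi or None,gripper,rows): prints straight rows, turn & shift spread evenly, in tool units"""
    s=s or get_state();p=np.array(s["position"]);M=rot(s);i=0
    for x,y,z,ps,g,n in wps:
        t=np.array([x,y,z])
        if ps is None: Rt=M
        else:
            cur=np.degrees(np.arctan2(M[1,2],M[0,2]));a=np.radians(ps)
            Rt=np.array([[0,-np.sin(a),np.cos(a)],[0,np.cos(a),np.sin(a)],[-1,0,0]])
        for k in range(n):
            d=M.T@(t-p)/(n-k);rv=R.from_matrix(M.T@Rt).as_rotvec()/(n-k)
            dl=(d/.12).round(2)+0.;al=(rv/(np.pi/2)).round(3)+0.
            dd=dl*.12
            print(f'{{"dp":{dl.tolist()},"angular":{al.tolist()},"gripper":{g}}}',"|" if (i+1)%8==0 else "")
            p=p+M@dd;M=M@R.from_rotvec(al*np.pi/2).as_matrix();i+=1
            if np.linalg.norm(dd)>.0625 or np.linalg.norm(al)*90>10.7: print("TOO FAST")
def traytf(x,y): 
    a=np.radians(TRAY[2]);return np.array(TRAY[:2])+[np.cos(a)*x-np.sin(a)*y,np.sin(a)*x+np.cos(a)*y]
TRAY=(.6253,.0026,2.6)
E
python3 - <<'E'
from h import *
t=load("top")
b=[k for k in blobs(t,"orange",20) if cv2.boundingRect(k)[1]>200][0]
P=onplane(t,b.reshape(-1,2),.063);print("tab",P.min(0),P.max(0))
a=np.radians(2.6);d=P.mean(0)[:2]-TRAY[:2];print("tab in tray",d@[np.cos(a),np.sin(a)],d@[-np.sin(a),np.cos(a)])
g=np.indices((480,640))[::-1].reshape(2,-1).T;W=bydepth(t,g).reshape(480,640,3);W[t["depth"]==0]=0
for n,(u,v),h in(("cup",(205,310),.06),("cup",(345,300),.06),("cup",(367,302),.06),("dish",(208,357),.028),("jar",(400,158),.09),("mat",(298,155),.008),("pitch",(175,160),.09),("tab",(286,260),.05)):
    r=10 if n=="cup" else 25
    s=W[v-r:v+r,u-r:u+r].reshape(-1,3);q=s[s[:,2]>h];print(n,(u,v),len(q),"zmax",s[:,2].max().round(3),"ctr",((q.min(0)+q.max(0))/2).round(3) if len(q) else 0,"size",np.ptp(q,0).round(3) if len(q) else 0)
print("psi",psi())
E
```

```text
tab [ 0.53538438 -0.01892095  0.063     ] [0.54789953 0.01447458 0.063     ]
tab in tray -0.08348317801237774 -0.00015919540747981616
cup (205, 310) 76 zmax 0.072 ctr [0.445 0.168 0.066] size [0.038 0.037 0.012]
cup (345, 300) 65 zmax 0.071 ctr [ 0.463 -0.125  0.066] size [0.036 0.038 0.01 ]
cup (367, 302) 62 zmax 0.072 ctr [ 0.458 -0.172  0.066] size [0.034 0.037 0.011]
dish (208, 357) 296 zmax 0.04 ctr [0.341 0.167 0.034] size [0.075 0.075 0.012]
jar (400, 158) 526 zmax 0.106 ctr [ 0.765 -0.241  0.098] size [0.054 0.053 0.015]
mat (298, 155) 1256 zmax 0.021 ctr [ 0.786 -0.028  0.015] size [0.09  0.087 0.013]
pitch (175, 160) 490 zmax 0.115 ctr [0.759 0.231 0.103] size [0.087 0.091 0.025]
tab (286, 260) 93 zmax 0.066 ctr [ 0.541 -0.001  0.061] size [0.011 0.032 0.011]
psi 69.84331190219548
```

```bash
python3 - <<'E'
from h import *
plan([(.5417,-.001,.16,2.6,50,14),(.5417,-.001,.16,2.6,50,2)])
E
```

```text
{"dp":[0.04, -0.3, -0.23],"angular":[0.053, 0.0, 0.0],"gripper":50} 
{"dp":[0.04, -0.32, -0.21],"angular":[0.053, 0.0, 0.0],"gripper":50} 
{"dp":[0.04, -0.34, -0.18],"angular":[0.053, 0.0, 0.0],"gripper":50} 
{"dp":[0.04, -0.35, -0.15],"angular":[0.053, 0.0, 0.0],"gripper":50} 
{"dp":[0.04, -0.36, -0.12],"angular":[0.054, 0.0, 0.0],"gripper":50} 
{"dp":[0.04, -0.37, -0.09],"angular":[0.053, 0.0, 0.0],"gripper":50} 
{"dp":[0.04, -0.38, -0.06],"angular":[0.054, 0.0, 0.0],"gripper":50} 
{"dp":[0.04, -0.38, -0.02],"angular":[0.053, 0.0, 0.0],"gripper":50} |
{"dp":[0.05, -0.38, 0.01],"angular":[0.054, 0.0, 0.0],"gripper":50} 
{"dp":[0.04, -0.38, 0.04],"angular":[0.053, 0.0, 0.0],"gripper":50} 
{"dp":[0.05, -0.37, 0.07],"angular":[0.054, 0.0, 0.0],"gripper":50} 
{"dp":[0.04, -0.37, 0.1],"angular":[0.053, 0.0, 0.0],"gripper":50} 
{"dp":[0.05, -0.36, 0.13],"angular":[0.054, 0.0, 0.0],"gripper":50} 
{"dp":[0.04, -0.34, 0.17],"angular":[0.053, 0.0, 0.001],"gripper":50} 
{"dp":[0.0, 0.0, 0.0],"angular":[0.0, 0.0, 0.0],"gripper":50} 
{"dp":[0.0, 0.0, 0.0],"angular":[0.0, 0.0, 0.0],"gripper":50} |
```

>>> arm_command(
  series=[
    {"dp": [0.04,-0.3,-0.23],"angular": [0.053,0,0],"gripper": 50},
    {"dp": [0.04,-0.32,-0.21],"angular": [0.053,0,0],"gripper": 50},
    {"dp": [0.04,-0.34,-0.18],"angular": [0.053,0,0],"gripper": 50},
    {"dp": [0.04,-0.35,-0.15],"angular": [0.053,0,0],"gripper": 50},
    {"dp": [0.04,-0.36,-0.12],"angular": [0.054,0,0],"gripper": 50},
    {"dp": [0.04,-0.37,-0.09],"angular": [0.053,0,0],"gripper": 50},
    {"dp": [0.04,-0.38,-0.06],"angular": [0.054,0,0],"gripper": 50},
    {"dp": [0.04,-0.38,-0.02],"angular": [0.053,0,0],"gripper": 50},
  ],
  grip_force=30,
)

```text
clock: 1.15
position: [0.3953, 0.2219, 0.1894]
ee_rot: [0.682, -0.187, 0.682, 0.187]
contact_force: [0.0, 0.4, -0.5]
width: 0.0502
```

>>> arm_command(
  series=[
    {"dp": [0.05,-0.38,0.01],"angular": [0.054,0,0],"gripper": 50},
    {"dp": [0.04,-0.38,0.04],"angular": [0.053,0,0],"gripper": 50},
    {"dp": [0.05,-0.37,0.07],"angular": [0.054,0,0],"gripper": 50},
    {"dp": [0.04,-0.37,0.1],"angular": [0.053,0,0],"gripper": 50},
    {"dp": [0.05,-0.36,0.13],"angular": [0.054,0,0],"gripper": 50},
    {"dp": [0.04,-0.34,0.17],"angular": [0.053,0,0],"gripper": 50},
    {"dp": [0,0,0],"angular": [0,0,0],"gripper": 50},
    {"dp": [0,0,0],"angular": [0,0,0],"gripper": 50},
  ],
)

```text
clock: 2.15
position: [0.5422, -0.0227, 0.154]
ee_rot: [0.706, -0.003, 0.708, 0.003]
contact_force: [-0.1, -0.5, 0.1]
width: 0.0499
```

```bash
python3 - <<'E'
from h import *
s=get_state();print(s["position"],psi(),s["clock"],rot(s).round(3)[:,0],s["contact_force"])
w=grab("wrist");save(w,"w1")
plan([(.5417,-.001,.036,2.6,50,4),(.5417,-.001,.036,2.6,0,4)])
E
```

```text
[ 0.54220393 -0.02274757  0.15402875] 0.48291883750740977 2.15 [-0.003  0.    -1.   ] [-0.14284874 -0.48250633  0.05697034]
{"dp":[0.25, 0.05, 0.0],"angular":[-0.006, 0.0, 0.0],"gripper":50} 
{"dp":[0.24, 0.04, 0.0],"angular":[-0.006, 0.0, 0.0],"gripper":50} 
{"dp":[0.25, 0.05, 0.0],"angular":[-0.006, -0.001, 0.0],"gripper":50} 
{"dp":[0.24, 0.04, 0.0],"angular":[-0.005, 0.0, 0.0],"gripper":50} 
{"dp":[0.0, 0.0, 0.0],"angular":[0.0, 0.0, 0.0],"gripper":0} 
{"dp":[0.0, 0.0, 0.0],"angular":[0.0, 0.0, 0.0],"gripper":0} 
{"dp":[0.0, 0.0, 0.0],"angular":[0.0, 0.0, 0.0],"gripper":0} 
{"dp":[0.0, 0.0, 0.0],"angular":[0.0, 0.0, 0.0],"gripper":0} |
```

View pics/w1.png

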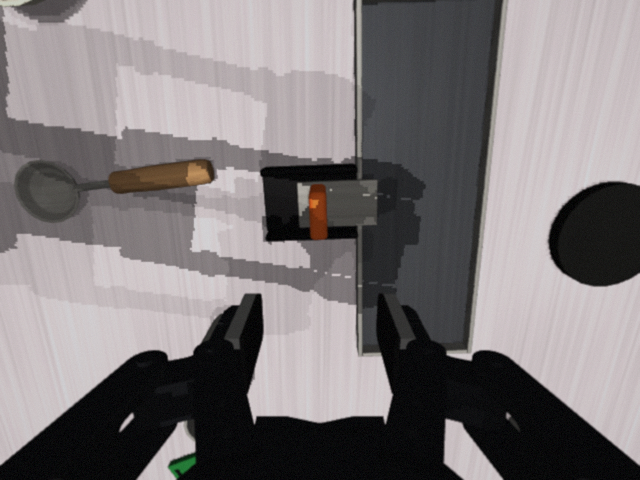

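```bash
python3 - <<'E'
from h import *
w=load("w1")
b=blobs(w,"orange",20)[0];print(cv2.boundingRect(b));P=onplane(w,b.reshape(-1,2),.063);print("tab",P.min(0),P.max(0),P.mean(0))
v=w["image"].copy()
for x in(-.048,.048,-.052,.052):
    for y0,y1 in((-.141,.141),):
        q=np.array([[*traytf(x,y),.016] for y in np.linspace(y0,y1,20)])
        uv=project(w,q).round().astype(int)
        for a in uv: cv2.circle(v,tuple(int(i) for i in a),1,(0,255,0) if abs(x)<.05 else (0,0,255),-1)
uv=project(w,[[*traytf(x,-.141),.016] for x in np.linspace(-.048,.048,12)]).astype(int)
for a in uv: cv2.circle(v,tuple(int(i) for i in a),1,(0,255,0),-1)
cv2.imwrite("pics/w1o.png",cv2.resize(v[0:370,330:520],None,fx=1.6,fy=1.6,interpolation=cv2.INTER_CUBIC))
E
```

```text
(109, 161, 102, 28)
tab [0.40555683 0.01558612 0.063     ] [0.47142191 0.03335862 0.063     ] [0.43832459 0.02368946 0.063     ]
```

View pics/w1o.png

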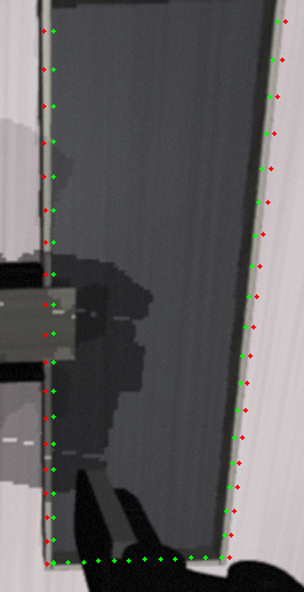

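```bash
sed -i 's/^TRAY=.*/TRAY=(.6242,.0026,2.8)/' h.py; python3 - <<'E'
from h import *
w=load("w1")
for b in blobs(w,"orange",20):
    r=cv2.boundingRect(b)
    if 300<r[0]<330: P=onplane(w,b.reshape(-1,2),.063);print(r,"tab",P.min(0),P.max(0))
import os
W=bydepth(w,[(315,205),(318,195)]);print(W, get_state()["position"])
E
```

```text
(309, 184, 18, 56) tab [ 0.53581779 -0.01842788  0.063     ] [0.54741967 0.01924365 0.063     ]
[[0.53979524 0.0049834  0.06169203]
 [0.54175771 0.01182855 0.06217323]] [ 0.54236825 -0.02271936  0.1541573 ]
```

>>> arm_command(
  series=[
    {"dp": [0.25,0.05,0],"angular": [-0.006,0,0],"gripper": 50},
    {"dp": [0.24,0.04,0],"angular": [-0.006,0,0],"gripper": 50},
    {"dp": [0.25,0.05,0],"angular": [-0.006,0,0],"gripper": 50},
    {"dp": [0.16,0.04,0],"angular": [-0.005,0,0],"gripper": 50},
    {"dp": [0,0,0],"angular": [0,0,0],"gripper": 50},
    {"dp": [0,0,0],"angular": [0,0,0],"gripper": 50},
    {"dp": [0,0,0],"angular": [0,0,0],"gripper": 50},
    {"dp": [0,0,0],"angular": [0,0,0],"gripper": 50},
  ],
)

```text
clock: 3.2
position: [0.5405, 0.0064, 0.0486]
ee_rot: [0.709, -0.02, 0.705, 0.02]
contact_force: [-0.4, -0.2, -0.5]
width: 0.0503
```

>>> arm_command(
  series=[
    {"dp": [0.1,-0.05,0],"angular": [0,0,0],"gripper": 50},
    {"dp": [0,0,0],"angular": [0,0,0],"gripper": 0},
    {"dp": [0,0,0],"angular": [0,0,0],"gripper": 0},
    {"dp": [0,0,0],"angular": [0,0,0],"gripper": 0},
    {"dp": [0,0,0],"angular": [0,0,0],"gripper": 0},
    {"dp": [0,0,-0.06],"angular": [0,0,0],"gripper": 0},
    {"dp": [0,0,-0.06],"angular": [0,0,0],"gripper": 0},
    {"dp": [0,0,-0.06],"angular": [0,0,0],"gripper": 0},
  ],
)

```text
clock: 4.2
position: [0.52, -0.0017, 0.0364]
ee_rot: [0.71, -0.019, 0.704, 0.019]
contact_force: [2.0, 0.8, -1.2]
width: 0.0112
```

>>> arm_command(
  series=[
    {"dp": [0,0,-0.06],"angular": [0,0,0],"gripper": 0},
    {"dp": [0,0,-0.05],"angular": [0,0,0],"gripper": 0},
    {"dp": [0,0,-0.05],"angular": [0,0,0],"gripper": 0},
    {"dp": [0,0,-0.05],"angular": [0,0,0],"gripper": 0},
    {"dp": [0,0,-0.05],"angular": [0,0,0],"gripper": 0},
    {"dp": [0,0,-0.04],"angular": [0,0,0],"gripper": 0},
    {"dp": [0,0,-0.04],"angular": [0,0,0],"gripper": 0},
    {"dp": [0,0,0],"angular": [0,0,0],"gripper": 0},
  ],
)

```text
clock: 5.2
position: [0.5019, -0.0025, 0.0365]
ee_rot: [0.727, -0.017, 0.686, 0.018]
contact_force: [0.7, -0.0, 4.1]
width: 0.0115
```

```bash
python3 - <<'E'
from h import *
s=get_state();print(s["position"],psi())
plan([(.502,-.0025,.0365,2.8,50,2),(.502,-.0025,.16,2.8,50,4),(.601,-.377,.17,97.9,50,10)])
E
```

```text
[ 0.50189342 -0.00252309  0.0364941 ] 2.903365109477603
{"dp":[0.0, 0.0, 0.0],"angular":[0.001, 0.018, 0.0],"gripper":50} 
{"dp":[0.0, 0.0, 0.0],"angular":[0.0, 0.019, 0.0],"gripper":50} 
{"dp":[-0.26, 0.0, 0.0],"angular":[0.0, 0.0, 0.0],"gripper":50} 
{"dp":[-0.26, 0.0, 0.0],"angular":[0.0, 0.0, 0.0],"gripper":50} 
{"dp":[-0.25, 0.0, 0.0],"angular":[0.0, 0.0, 0.0],"gripper":50} 
{"dp":[-0.26, 0.0, 0.0],"angular":[0.0, 0.0, 0.0],"gripper":50} 
{"dp":[-0.01, -0.32, 0.07],"angular":[-0.106, 0.0, 0.0],"gripper":50} 
{"dp":[-0.01, -0.32, 0.01],"angular":[-0.106, 0.0, 0.0],"gripper":50} |
{"dp":[-0.01, -0.32, -0.04],"angular":[-0.106, 0.0, 0.0],"gripper":50} 
{"dp":[-0.01, -0.31, -0.09],"angular":[-0.106, 0.0, 0.0],"gripper":50} 
{"dp":[-0.01, -0.29, -0.14],"angular":[-0.105, 0.0, 0.0],"gripper":50} 
{"dp":[-0.01, -0.26, -0.19],"angular":[-0.106, 0.0, 0.0],"gripper":50} 
{"dp":[-0.01, -0.23, -0.23],"angular":[-0.105, 0.0, 0.0],"gripper":50} 
{"dp":[0.0, -0.19, -0.26],"angular":[-0.106, 0.0, 0.0],"gripper":50} 
{"dp":[-0.01, -0.14, -0.29],"angular":[-0.105, 0.0, 0.0],"gripper":50} 
{"dp":[0.0, -0.09, -0.31],"angular":[-0.106, 0.0, 0.0],"gripper":50} |
```

>>> arm_command(
  series=[
    {"dp": [0,0,0],"angular": [0,0,0],"gripper": 50},
    {"dp": [0,0,0],"angular": [0,0.037,0],"gripper": 50},
    {"dp": [-0.26,0,0],"angular": [0,0,0],"gripper": 50},
    {"dp": [-0.26,0,0],"angular": [0,0,0],"gripper": 50},
    {"dp": [-0.25,0,0],"angular": [0,0,0],"gripper": 50},
    {"dp": [-0.26,0,0],"angular": [0,0,0],"gripper": 50},
    {"dp": [-0.01,-0.32,0.07],"angular": [-0.106,0,0],"gripper": 50},
    {"dp": [-0.01,-0.32,0.01],"angular": [-0.106,0,0],"gripper": 50},
  ],
)

```text
clock: 6.2
position: [0.5152, -0.0777, 0.1652]
ee_rot: [0.688, -0.141, 0.697, 0.142]
contact_force: [0.6, -1.0, -0.4]
width: 0.05
```

>>> arm_command(
  series=[
    {"dp": [-0.01,-0.32,-0.04],"angular": [-0.106,0,0],"gripper": 50},
    {"dp": [-0.01,-0.31,-0.09],"angular": [-0.106,0,0],"gripper": 50},
    {"dp": [-0.01,-0.29,-0.14],"angular": [-0.105,0,0],"gripper": 50},
    {"dp": [-0.01,-0.26,-0.19],"angular": [-0.106,0,0],"gripper": 50},
    {"dp": [-0.01,-0.23,-0.23],"angular": [-0.105,0,0],"gripper": 50},
    {"dp": [0,-0.19,-0.26],"angular": [-0.106,0,0],"gripper": 50},
    {"dp": [-0.01,-0.14,-0.29],"angular": [-0.105,0,0],"gripper": 50},
    {"dp": [0,-0.05,-0.2],"angular": [-0.106,0,0],"gripper": 50},
  ],
)

```text
clock: 7.2
position: [0.5965, -0.3694, 0.1698]
ee_rot: [0.441, -0.543, 0.451, 0.555]
contact_force: [-0.3, 1.1, 0.6]
width: 0.0499
```

```bash
cat >> h.py <<'E'
def look(kind,name,prev):
    """wrist look at a plate: blob of its colour closest to prev"""
    c={"hook":"red","corner":"blue","long":"yellow","short":"green"}[kind]
    w=grab("wrist");save(w,name)
    bs=[b for b in blobs(w,c,800)]
    bs.sort(key=lambda b:np.linalg.norm(plate(w,b,kind)["o"]-prev[:2]))
    r=plate(w,bs[0],kind);print(cv2.boundingRect(bs[0]),r);return w,r
def lockx(n="top2"):
    t=grab("top");save(t,n)
    for b in blobs(t,"orange",20):
        P=onplane(t,b.reshape(-1,2),.063);m=(P.min(0)+P.max(0))/2
        if .45<m[0]<.6 and abs(m[1])<.03 and len(b)<80: print("tab",m,cv2.boundingRect(b))
    return t
E
python3 - <<'E'
from h import *
s=get_state();print(s["position"],psi(),rot(s)[:,0].round(3),s["clock"])
look("hook","w2",(.601,-.377))
lockx("top2")
E
```

```text
[ 0.59646864 -0.36944378  0.16978621] 101.80512097583494 [-0.023 -0.001 -1.   ] 7.2
(270, 130, 97, 156) {'o': array([ 0.6001, -0.3795]), 'yaw': -172.2, 'wh': array([134.,  86.]), 'area': 7215, 'g': array([-11.3,  11.5])}
tab [ 0.50309268 -0.00334903  0.063     ] (279, 279, 16, 6)
```

```bash
python3 - <<'E'
from h import *
plan([(.6003,-.3788,.06,97.9,40,3),(.6003,-.3788,.016,97.9,40,3),(.6003,-.3788,.016,97.9,40,2)])
E
```

```text
{"dp":[0.3, -0.01, -0.03],"angular":[0.013, 0.001, -0.005],"gripper":40} 
{"dp":[0.3, -0.01, -0.02],"angular":[0.013, 0.0, -0.005],"gripper":40} 
{"dp":[0.31, -0.01, -0.03],"angular":[0.013, 0.001, -0.004],"gripper":40} 
{"dp":[0.12, 0.0, 0.0],"angular":[0.0, 0.0, 0.0],"gripper":40} 
{"dp":[0.12, 0.0, 0.0],"angular":[0.0, 0.0, 0.0],"gripper":40} 
{"dp":[0.13, 0.0, 0.0],"angular":[0.0, 0.0, 0.0],"gripper":40} 
{"dp":[0.0, 0.0, 0.0],"angular":[0.0, 0.0, 0.0],"gripper":40} 
{"dp":[0.0, 0.0, 0.0],"angular":[0.0, 0.0, 0.0],"gripper":40} |
```

>>> arm_command(
  series=[
    {"dp": [0.3,-0.01,-0.03],"angular": [0.013,0,-0.005],"gripper": 40},
    {"dp": [0.3,-0.01,-0.02],"angular": [0.013,0,-0.005],"gripper": 40},
    {"dp": [0.25,-0.01,-0.03],"angular": [0.013,0,-0.004],"gripper": 40},
    {"dp": [0.1,0,0],"angular": [0,0,0],"gripper": 40},
    {"dp": [0.1,0,0],"angular": [0,0,0],"gripper": 40},
    {"dp": [0.05,0,0],"angular": [0,0,0],"gripper": 40},
    {"dp": [0,0,0],"angular": [0,0,0],"gripper": 40},
    {"dp": [0,0,0],"angular": [0,0,0],"gripper": 40},
  ],
)

```text
clock: 8.3
position: [0.5985, -0.3743, 0.037]
ee_rot: [0.468, -0.53, 0.466, 0.532]
contact_force: [0.4, -0.3, 0.4]
width: 0.0401
```

```bash
python3 - <<'E'
from h import *
s=get_state();print(s["position"],psi(),rot(s)[:,0].round(3),s["clock"])
plan([(.6003,-.3788,.015,97.9,40,2)])
E
```

```text
[ 0.59851029 -0.37425752  0.03696346] 97.35762652601487 [-0.     0.004 -1.   ] 8.3
{"dp":[0.09, 0.0, -0.02],"angular":[-0.003, 0.001, 0.0],"gripper":40} 
{"dp":[0.09, -0.01, -0.02],"angular":[-0.003, 0.001, 0.0],"gripper":40}
```

>>> arm_command(
  series=[
    {"dp": [0.09,0,-0.02],"angular": [-0.003,0,0],"gripper": 40},
    {"dp": [0.09,-0.01,-0.02],"angular": [-0.003,0,0],"gripper": 40},
    {"dp": [0,0,0],"angular": [0,0,0],"gripper": 40},
    {"dp": [0,0,0],"angular": [0,0,0],"gripper": 0},
    {"dp": [0,0,0],"angular": [0,0,0],"gripper": 0},
    {"dp": [0,0,0],"angular": [0,0,0],"gripper": 0},
    {"dp": [0,0,0],"angular": [0,0,0],"gripper": 0},
    {"dp": [0,0,0],"angular": [0,0,0],"gripper": 0},
  ],
)

```text
clock: 9.3
position: [0.6009, -0.3796, 0.0147]
ee_rot: [0.465, -0.533, 0.463, 0.534]
contact_force: [0.7, -1.4, -1.2]
width: 0.0074
```

```bash
cat >> h.py <<'E'
ROT=lambda a:np.array([[np.cos(a),-np.sin(a)],[np.sin(a),np.cos(a)]])
def place(obj,tx,ty,tyaw):
    """TCP (x,y,psi) so that obj=(x,y,yaw), held now, gets to tray (tx,ty), yaw tray+tyaw"""
    s=get_state();p=s["position"][:2];d=np.radians(TRAY[2]+tyaw-obj[2])
    g=traytf(tx,ty)+ROT(d)@(p-np.array(obj[:2]))
    ps=(psi(s)+np.degrees(d)+180)%360-180
    return g[0],g[1],ps
E
python3 - <<'E'
from h import *
s=get_state();print(s["position"],psi(),s["width"])
g=place((.6003,-.3788,-172.1),-.0125,-.082,90);print(g)
x,y,_=s["position"]
plan([(x,y,.09,None,0,2),(g[0],g[1],.09,g[2],0,13),(g[0],g[1],.09,g[2],0,1)])
E
```

```text
[ 0.60086865 -0.37962029  0.01467658] 97.9213531082049 0.007415127104831443
(np.float64(0.6148530091382253), np.float64(-0.08040620847129844), np.float64(2.821353108204903))
{"dp":[-0.31, 0.0, 0.0],"angular":[0.0, 0.0, 0.0],"gripper":0} 
{"dp":[-0.32, 0.0, 0.0],"angular":[0.0, 0.0, 0.0],"gripper":0} 
{"dp":[0.0, -0.04, 0.19],"angular":[0.081, 0.0, 0.0],"gripper":0} 
{"dp":[0.0, -0.01, 0.19],"angular":[0.081, 0.0, 0.0],"gripper":0} 
{"dp":[0.0, 0.01, 0.19],"angular":[0.081, 0.0, 0.0],"gripper":0} 
{"dp":[0.0, 0.04, 0.19],"angular":[0.081, 0.0, 0.0],"gripper":0} 
{"dp":[0.0, 0.06, 0.18],"angular":[0.081, 0.0, 0.0],"gripper":0} 
{"dp":[0.0, 0.08, 0.17],"angular":[0.081, 0.0, 0.0],"gripper":0} |
{"dp":[0.0, 0.11, 0.16],"angular":[0.082, 0.0, 0.0],"gripper":0} 
{"dp":[0.0, 0.13, 0.15],"angular":[0.081, 0.0, 0.0],"gripper":0} 
{"dp":[0.0, 0.14, 0.13],"angular":[0.082, 0.0, 0.0],"gripper":0} 
{"dp":[0.0, 0.16, 0.11],"angular":[0.081, 0.0, 0.0],"gripper":0} 
{"dp":[0.0, 0.17, 0.09],"angular":[0.082, 0.0, 0.0],"gripper":0} 
{"dp":[0.0, 0.18, 0.06],"angular":[0.081, 0.0, -0.001],"gripper":0} 
{"dp":[0.01, 0.19, 0.04],"angular":[0.082, 0.001, -0.001],"gripper":0} 
{"dp":[0.0, 0.0, 0.01],"angular":[0.0, 0.0, 0.0],"gripper":0} |
```

>>> arm_command(
  series=[
    {"dp": [-0.31,0,0],"angular": [0,0,0],"gripper": 0},
    {"dp": [-0.32,0,0],"angular": [0,0,0],"gripper": 0},
    {"dp": [0,-0.04,0.19],"angular": [0.081,0,0],"gripper": 0},
    {"dp": [0,-0.01,0.19],"angular": [0.081,0,0],"gripper": 0},
    {"dp": [0,0.01,0.19],"angular": [0.081,0,0],"gripper": 0},
    {"dp": [0,0.04,0.19],"angular": [0.081,0,0],"gripper": 0},
    {"dp": [0,0.06,0.18],"angular": [0.081,0,0],"gripper": 0},
    {"dp": [0,0.08,0.17],"angular": [0.081,0,0],"gripper": 0},
  ],
)

```text
clock: 10.3
position: [0.6086, -0.24, 0.092]
ee_rot: [0.634, -0.312, 0.634, 0.314]
contact_force: [-0.9, 0.2, -2.2]
width: 0.0074
```

>>> arm_command(
  series=[
    {"dp": [0,0.11,0.16],"angular": [0.082,0,0],"gripper": 0},
    {"dp": [0,0.13,0.15],"angular": [0.081,0,0],"gripper": 0},
    {"dp": [0,0.14,0.13],"angular": [0.082,0,0],"gripper": 0},
    {"dp": [0,0.16,0.11],"angular": [0.081,0,0],"gripper": 0},
    {"dp": [0,0.17,0.09],"angular": [0.082,0,0],"gripper": 0},
    {"dp": [0,0.18,0.06],"angular": [0.081,0,0],"gripper": 0},
    {"dp": [0,0.15,0.04],"angular": [0.06,0,0],"gripper": 0},
    {"dp": [0,0,0],"angular": [0,0,0],"gripper": 0},
  ],
)

```text
clock: 11.3
position: [0.6207, -0.0754, 0.0923]
ee_rot: [0.706, -0.008, 0.708, 0.012]
contact_force: [0.6, -0.0, -1.3]
width: 0.0075
```

```bash
python3 - <<'E'
from h import *
s=get_state();print(s["position"],psi(),s["width"],rot(s)[:,0].round(3))
w=grab("wrist");save(w,"w3")
g=(.61485,-.0804,2.8)
plan([(g[0],g[1],.05,g[2],0,3),(g[0],g[1],.05,g[2],0,1)])
E
```

```text
[ 0.62073845 -0.07538638  0.09234079] 1.6265878212067133 0.007540405807657571 [-0.002  0.005 -1.   ]
{"dp":[0.12, -0.01, -0.02],"angular":[-0.004, 0.0, -0.001],"gripper":0} 
{"dp":[0.12, -0.01, -0.01],"angular":[-0.005, -0.001, -0.001],"gripper":0} 
{"dp":[0.11, -0.01, -0.02],"angular":[-0.004, 0.0, -0.001],"gripper":0} 
{"dp":[0.0, 0.0, 0.0],"angular":[0.0, 0.0, 0.0],"gripper":0}
```

View pics/w3.png

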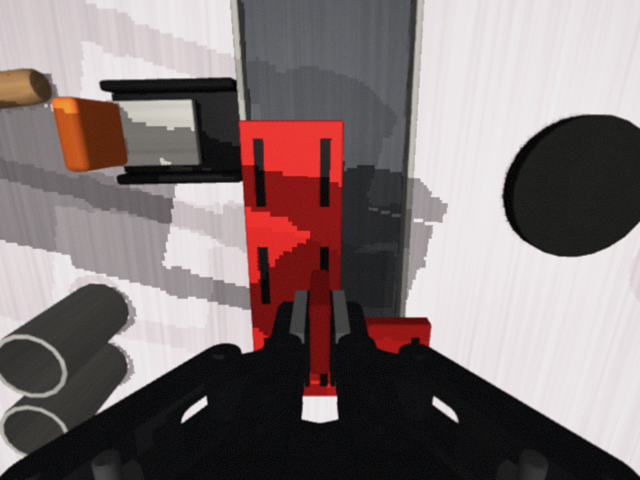

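```bash
python3 - <<'E'
from h import *
w=load("w3");g=cv2.cvtColor(w["image"],cv2.COLOR_BGR2GRAY)
for r in (40,70,100): print(r,g[r,228:252].tolist(),g[r,400:428].tolist())
m=mask(w,"red")
for r in(140,180,220): c=np.where(m[r])[0];print(r,c.min(),c.max(),onplane(w,[(c.min(),r),(c.max()+1,r)],.0857).round(4).tolist())
c=np.where(m[:,290])[0];print("end",c.min(),onplane(w,[(250,c.min()),(335,np.where(m[:,335])[0].min())],.0857).round(4))
# expected hook geometry now
s=get_state();p=s["position"][:2];d=np.radians(psi(s)-97.92)
o=p+ROT(d)@(np.array([.6003,-.3788])-[.60087,-.37962]);yaw=np.radians(-172.1)+d
for q in((.0785,.0325),(.0785,-.0095)): print("expected corner",o+ROT(yaw)@q)
E
```

```text
40 [230, 230, 231, 231, 222, 173, 176, 188, 190, 188, 181, 134, 76, 51, 52, 49, 62, 81, 94, 98, 96, 98, 99, 96] [91, 92, 89, 91, 94, 89, 91, 84, 81, 74, 67, 57, 54, 55, 79, 127, 176, 189, 189, 185, 176, 179, 218, 229, 229, 227, 227, 229]
70 [210, 207, 205, 210, 209, 209, 203, 169, 152, 162, 165, 167, 164, 134, 81, 51, 51, 54, 68, 83, 86, 86, 86, 85] [93, 94, 94, 91, 97, 93, 91, 81, 62, 55, 49, 50, 68, 115, 167, 190, 191, 186, 181, 176, 200, 225, 229, 230, 228, 228, 228, 228]
100 [42, 44, 41, 41, 45, 43, 40, 41, 45, 82, 160, 188, 185, 186, 181, 162, 120, 68, 50, 52, 51, 48, 58, 83] [92, 95, 97, 93, 90, 77, 68, 57, 55, 54, 61, 102, 163, 189, 188, 188, 185, 180, 205, 228, 231, 228, 229, 227, 230, 230, 230, 231]
140 239 343 [[0.5872, -0.0041, 0.0857], [0.6295, -0.0029, 0.0857]]
180 242 342 [[0.5878, -0.0201, 0.0857], [0.6299, -0.0189, 0.0857]]
220 245 341 [[0.5885, -0.0372, 0.0857], [0.6302, -0.0361, 0.0857]]
end 120 [[0.5919 0.0037 0.0857]
 [0.6256 0.0046 0.0857]]
expected corner [0.58693523 0.00180692]
expected corner [0.62891888 0.00297855]
```

```bash
python3 - <<'E'
from h import *
w=load("w3")
L=onplane(w,[(239.5,40.5),(242,70.5),(244.7,100.5)],.016);Rr=onplane(w,[(415.2,40.5),(413.3,70.5),(411.5,100.5)],.016)
print(L,Rr)
m=(L+Rr)/2
for q in m: 
    # centreline x predicted by TRAY at this y
    y=q[1]-TRAY[1];print("dx",q[0]-(TRAY[0]-np.tan(np.radians(TRAY[2]))*y))
E
```

```text
[[0.57436407 0.04631699 0.016     ]
 [0.57519895 0.03131481 0.016     ]
 [0.57618511 0.01562799 0.016     ]] [[0.67062379 0.04900948 0.016     ]
 [0.67116127 0.03400128 0.016     ]
 [0.6717829  0.01830667 0.016     ]]
dx 0.0004978887488508166
dx 0.00045019254710787493
dx 0.0004866826701543925
```

```bash
sed -i 's/^TRAY=.*/TRAY=(.6245,.0026,2.8)/' h.py; python3 - <<'E'
from h import *
g=(.6148,-.0814,2.8)
plan([(g[0],g[1],.05,g[2],0,4),(g[0],g[1],.05,g[2],0,1)])
E
```

```text
{"dp":[0.09, -0.01, -0.01],"angular":[-0.003, 0.0, -0.001],"gripper":0} 
{"dp":[0.09, -0.01, -0.01],"angular":[-0.003, 0.0, -0.001],"gripper":0} 
{"dp":[0.09, -0.01, -0.02],"angular":[-0.004, -0.001, 0.0],"gripper":0} 
{"dp":[0.08, -0.01, -0.01],"angular":[-0.003, 0.0, -0.001],"gripper":0} 
{"dp":[0.0, 0.0, 0.0],"angular":[0.0, 0.0, 0.0],"gripper":0}
```

>>> arm_command(
  series=[
    {"dp": [0.09,-0.02,-0.01],"angular": [-0.003,0,0],"gripper": 0},
    {"dp": [0.09,-0.01,-0.01],"angular": [-0.003,0,-0.001],"gripper": 0},
    {"dp": [0.09,-0.01,-0.02],"angular": [-0.004,0,0],"gripper": 0},
    {"dp": [0.08,-0.01,-0.01],"angular": [-0.003,0,-0.001],"gripper": 0},
    {"dp": [0,0,0],"angular": [0,0,0],"gripper": 0},
    {"dp": [0,0,0],"angular": [0,0,0],"gripper": 0},
    {"dp": [0,0,0],"angular": [0,0,0],"gripper": 0},
    {"dp": [0,0,0],"angular": [0,0,0],"gripper": 0},
  ],
)

```text
clock: 12.35
position: [0.6139, -0.0858, 0.0467]
ee_rot: [0.706, -0.018, 0.708, 0.018]
contact_force: [-0.1, -0.4, -2.0]
width: 0.0074
```

```bash
python3 - <<'E'
from h import *
s=get_state();print(s["position"],psi(),s["width"],rot(s)[:,0].round(3))
g=(.6148,-.0814,2.8)
plan([(g[0],g[1],.019,g[2],0,4),(g[0],g[1],.019,g[2],0,1)])
E
```

```text
[ 0.61392629 -0.08581792  0.04669447] 2.8560198053110852 0.007433327319712991 [-0.003 -0.    -1.   ]
{"dp":[0.06, 0.01, 0.0],"angular":[0.0, 0.0, 0.0],"gripper":0} 
{"dp":[0.06, 0.01, 0.0],"angular":[0.0, -0.001, 0.0],"gripper":0} 
{"dp":[0.06, 0.01, 0.0],"angular":[0.0, 0.0, 0.0],"gripper":0} 
{"dp":[0.05, 0.01, 0.01],"angular":[0.001, -0.001, 0.0],"gripper":0} 
{"dp":[0.0, 0.0, 0.0],"angular":[0.0, 0.0, 0.0],"gripper":0}
```

>>> arm_command(
  series=[
    {"dp": [0,0.035,0.008],"angular": [0,-0.001,0],"gripper": 0},
    {"dp": [0,0,0],"angular": [0,0,0],"gripper": 0},
    {"dp": [0.08,0,0],"angular": [0,0,0],"gripper": 0},
    {"dp": [0.06,0,0],"angular": [0,0,0],"gripper": 0},
    {"dp": [0.05,0,0],"angular": [0,0,0],"gripper": 0},
    {"dp": [0.03,0,0],"angular": [0,0,0],"gripper": 0},
    {"dp": [0,0,0],"angular": [0,0,0],"gripper": 0},
    {"dp": [0,0,0],"angular": [0,0,0],"gripper": 0},
  ],
)

```text
clock: 13.35
position: [0.6151, -0.0811, 0.0187]
ee_rot: [0.707, -0.018, 0.707, 0.018]
contact_force: [-0.9, 0.6, -1.0]
width: 0.0074
```

>>> arm_command(
  series=[
    {"dp": [0,0,0],"angular": [0,0,0],"gripper": 30},
    {"dp": [0,0,0],"angular": [0,0,0],"gripper": 30},
    {"dp": [-0.1,0,0],"angular": [0,0,0],"gripper": 30},
    {"dp": [-0.25,0,0],"angular": [0,0,0],"gripper": 40},
    {"dp": [-0.35,0,0],"angular": [0,0,0],"gripper": 40},
    {"dp": [-0.35,0,0],"angular": [0,0,0],"gripper": 40},
    {"dp": [-0.25,0,0],"angular": [0,0,0],"gripper": 40},
    {"dp": [0,0,0],"angular": [0,0,0],"gripper": 40},
  ],
)

```text
clock: 14.35
position: [0.6163, -0.0814, 0.1851]
ee_rot: [0.709, -0.018, 0.705, 0.017]
contact_force: [-0.0, -0.1, -0.6]
width: 0.0402
```

```bash
cat >> h.py <<'E'
def where(tag,kinds=("hook","corner","long","short"),amin=60):
    t=grab("top");save(t,tag)
    for c,k in(("red","hook"),("yellow","long"),("green","short"),("blue","corner")):
        if k not in kinds: continue
        for b in blobs(t,c,amin):
            if cv2.boundingRect(b)[1]>150 and cv2.boundingRect(b)[0]<480:
                p=plate(t,b,k,.012 if k=="hook" else .008);d=ROT(-np.radians(TRAY[2]))@(p["o"]-np.array(TRAY[:2]));print(k,p["o"],p["yaw"],p["wh"],"tray",(d*1000).round(1),round(p["yaw"]-TRAY[2],1))
E
python3 - <<'E'
from h import *
s=get_state();print(s["position"],psi(),s["width"],rot(s)[:,0].round(3))
where("top3")
plan([(.4208,-.3204,.17,25.4,40,7),(.4208,-.3204,.17,25.4,40,1)])
E
```

```text
[ 0.61633887 -0.0814023   0.1850691 ] 2.87249262633207 0.04021251420332787 [ 0.006 -0.002 -1.   ]
hook [ 0.5923 -0.057 ] 92.6 [74. 43.] tray [-35.1 -58. ] 89.8
hook [ 0.6131 -0.1306] -174.7 [29. 28.] tray [ -17.9 -132.5] -177.5
long [0.5914 0.3431] 21.1 [134.  42.] tray [-16.4 341.7] 18.3
short [ 0.4208 -0.3204] 115.4 [87. 41.] tray [-219.2 -312.7] 112.6
corner [0.4081 0.3603] 123.9 [86. 87.] tray [-198.7  367.8] 121.1
{"dp":[0.02, -0.27, -0.25],"angular":[-0.036, 0.0, 0.0],"gripper":40} 
{"dp":[0.01, -0.26, -0.26],"angular":[-0.036, 0.0, 0.0],"gripper":40} 
{"dp":[0.02, -0.24, -0.27],"angular":[-0.036, 0.0, 0.0],"gripper":40} 
{"dp":[0.01, -0.23, -0.29],"angular":[-0.036, 0.0, 0.0],"gripper":40} 
{"dp":[0.02, -0.21, -0.3],"angular":[-0.035, 0.0, 0.0],"gripper":40} 
{"dp":[0.01, -0.2, -0.31],"angular":[-0.036, 0.001, 0.001],"gripper":40} 
{"dp":[0.02, -0.17, -0.32],"angular":[-0.035, 0.0, 0.0],"gripper":40} 
{"dp":[0.0, 0.0, 0.0],"angular":[0.0, 0.0, 0.0],"gripper":40} |
```

>>> arm_command(
  series=[
    {"dp": [0.02,-0.27,-0.25],"angular": [-0.036,0,0],"gripper": 40},
    {"dp": [0.01,-0.26,-0.26],"angular": [-0.036,0,0],"gripper": 40},
    {"dp": [0.02,-0.24,-0.27],"angular": [-0.036,0,0],"gripper": 40},
    {"dp": [0.01,-0.23,-0.29],"angular": [-0.036,0,0],"gripper": 40},
    {"dp": [0.02,-0.21,-0.3],"angular": [-0.035,0,0],"gripper": 40},
    {"dp": [0.01,-0.2,-0.31],"angular": [-0.036,0,0],"gripper": 40},
    {"dp": [0.02,-0.1,-0.18],"angular": [-0.03,0,0],"gripper": 40},
    {"dp": [0,0,0],"angular": [0,0,0],"gripper": 40},
  ],
)

```text
clock: 15.4
position: [0.4231, -0.3085, 0.1578]
ee_rot: [0.685, -0.153, 0.694, 0.163]
contact_force: [1.2, -0.1, 0.6]
width: 0.0403
```

```bash
python3 - <<'E'
from h import *
s=get_state();print(s["position"],psi(),s["width"],rot(s)[:,0].round(3))
w,r=look("short","w4",(.4208,-.3204))
where("top4",("hook",))
x,y=(r["o"]+[.4208,-.3204])/2;print(x,y)
plan([(x,y,.05,25.4,40,4),(x,y,.015,25.4,40,2),(x,y,.015,25.4,40,1)])
E
```

```text
[ 0.42314399 -0.3084562   0.15783146] 25.761739535923688 0.04027225547203767 [-0.015  0.011 -1.   ]
(285, 223, 49, 63) {'o': array([ 0.426 , -0.3364]), 'yaw': 114.9, 'wh': array([56., 41.]), 'area': 1604, 'g': array([-7.1,  0.2])}
hook [ 0.6154 -0.0778] 92.9 [134.  87.] tray [-13.  -79.9] 90.1
0.4234 -0.3284
{"dp":[0.23, -0.04, -0.02],"angular":[0.001, -0.001, -0.003],"gripper":40} 
{"dp":[0.22, -0.04, -0.02],"angular":[0.001, -0.001, -0.002],"gripper":40} 
{"dp":[0.23, -0.04, -0.02],"angular":[0.002, -0.001, -0.003],"gripper":40} 
{"dp":[0.22, -0.04, -0.02],"angular":[0.001, -0.002, -0.002],"gripper":40} 
{"dp":[0.15, 0.0, 0.0],"angular":[0.0, 0.0, 0.0],"gripper":40} 
{"dp":[0.14, 0.0, 0.0],"angular":[0.0, 0.0, 0.0],"gripper":40} 
{"dp":[0.0, 0.0, 0.0],"angular":[0.0, 0.0, 0.0],"gripper":40}
```

```bash
python3 - <<'E'
from h import *
x,y=.421,-.3206
w=load("w4");cv2.imwrite("pics/w4c.png",w["image"][120:480,120:520])
plan([(x,y,.05,25.4,40,4),(x,y,.05,25.4,40,1)])
E
```

```text
{"dp":[0.23, -0.03, -0.02],"angular":[0.001, -0.001, -0.003],"gripper":40} 
{"dp":[0.22, -0.02, -0.02],"angular":[0.001, -0.001, -0.002],"gripper":40} 
{"dp":[0.23, -0.02, -0.01],"angular":[0.002, -0.001, -0.003],"gripper":40} 
{"dp":[0.22, -0.03, -0.02],"angular":[0.001, -0.002, -0.002],"gripper":40} 
{"dp":[0.0, 0.0, 0.0],"angular":[0.0, 0.0, 0.0],"gripper":40}
```

View pics/w4c.png

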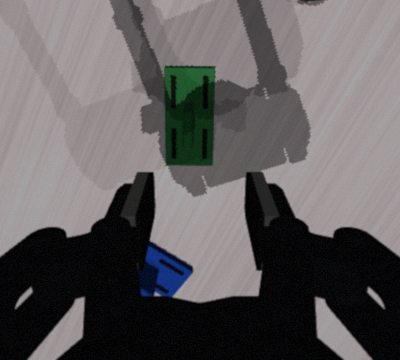

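```bash
sed -i 's/"green":((50,60,40)/"green":((50,60,22)/; s/"blue":((103,90,50)/"blue":((103,90,25)/; s/"yellow":((24,90,60)/"yellow":((22,90,35)/' h.py; python3 - <<'E'
from h import *
w=load("w4")
for b in blobs(w,"green",300): print(cv2.boundingRect(b),plate(w,b,"short"))
E
```

```text
(284, 186, 51, 100) {'o': array([ 0.4193, -0.3222]), 'yaw': 115.2, 'wh': array([88., 42.]), 'area': 3506, 'g': array([ 0.1, -0. ])}
```

>>> arm_command(
  series=[
    {"dp": [0.23,-0.03,-0.02],"angular": [0.001,-0.001,-0.003],"gripper": 40},
    {"dp": [0.22,-0.02,-0.02],"angular": [0.001,-0.001,-0.002],"gripper": 40},
    {"dp": [0.23,-0.02,-0.01],"angular": [0.002,-0.001,-0.003],"gripper": 40},
    {"dp": [0.22,-0.03,-0.02],"angular": [0.001,-0.002,-0.002],"gripper": 40},
    {"dp": [0,0,0],"angular": [0,0,0],"gripper": 40},
    {"dp": [0,0,0],"angular": [0,0,0],"gripper": 40},
    {"dp": [0,0,0],"angular": [0,0,0],"gripper": 40},
    {"dp": [0,0,0],"angular": [0,0,0],"gripper": 40},
  ],
)

```text
clock: 16.5
position: [0.4281, -0.3156, 0.0495]
ee_rot: [0.691, -0.158, 0.687, 0.157]
contact_force: [-0.1, 0.8, 0.4]
width: 0.0398
```

```bash
python3 - <<'E'
from h import *
s=get_state();print(s["position"],psi(),s["width"],rot(s)[:,0].round(3))
x,y=.421,-.3206
plan([(x,y,.015,25.4,40,3),(x,y,.05,25.4,40,1)])
E
```

```text
[ 0.428113   -0.31560621  0.0495333 ] 25.774111878864193 0.03981198597781867 [ 0.006 -0.001 -1.   ]
{"dp":[0.1, 0.0, -0.02],"angular":[0.001, 0.001, 0.001],"gripper":40} 
{"dp":[0.09, -0.01, -0.03],"angular":[0.002, 0.001, 0.001],"gripper":40} 
{"dp":[0.1, 0.0, -0.02],"angular":[0.001, 0.001, 0.0],"gripper":40} 
{"dp":[-0.29, 0.0, 0.0],"angular":[0.0, 0.0, 0.0],"gripper":40}
```

>>> arm_command(
  series=[
    {"dp": [0.05,-0.015,-0.08],"angular": [0.001,0.001,0],"gripper": 40},
    {"dp": [0.12,0,0],"angular": [0.001,0.001,0],"gripper": 40},
    {"dp": [0.12,0,0],"angular": [0.001,0.001,0],"gripper": 40},
    {"dp": [0,0,0],"angular": [0,0,0],"gripper": 40},
    {"dp": [0,0,0],"angular": [0,0,0],"gripper": 0},
    {"dp": [0,0,0],"angular": [0,0,0],"gripper": 0},
    {"dp": [0,0,0],"angular": [0,0,0],"gripper": 0},
    {"dp": [0,0,0],"angular": [0,0,0],"gripper": 0},
  ],
)

```text
clock: 17.5
position: [0.4198, -0.3222, 0.0127]
ee_rot: [0.69, -0.157, 0.689, 0.154]
contact_force: [0.9, 0.3, -1.6]
width: 0.0075
```

```bash
python3 - <<'E'
from h import *
s=get_state();print(s["position"],psi(),s["width"],rot(s)[:,0].round(3))
g=place((.4202,-.3213,115.3),-.024,.0465,90);print(g)
g=place((.4202,-.3213,115.3-180),-.024,.0465,-90);print(g)
x,y,_=s["position"]
plan([(x,y,.12,None,0,2),(g[0],g[1],.12,g[2],0,13),(g[0],g[1],.12,g[2],0,1)])
E
```

```text
[ 0.41980176 -0.32220536  0.01270181] 25.451545852603207 0.007452975859660181 [ 0.002 -0.003 -1.   ]
(np.float64(0.5975427461322125), np.float64(0.04718804950672593), np.float64(2.9515458526032035))
(np.float64(0.5975427461322125), np.float64(0.04718804950672593), np.float64(2.9515458526032035))
{"dp":[-0.45, 0.0, 0.0],"angular":[0.0, 0.0, 0.0],"gripper":0} 
{"dp":[-0.44, 0.0, 0.0],"angular":[0.0, 0.0, 0.0],"gripper":0} 
{"dp":[0.0, 0.16, 0.2],"angular":[0.019, 0.0, 0.0],"gripper":0} 
{"dp":[0.0, 0.17, 0.2],"angular":[0.019, 0.0, 0.0],"gripper":0} 
{"dp":[0.0, 0.18, 0.19],"angular":[0.019, 0.0, 0.0],"gripper":0} 
{"dp":[0.0, 0.18, 0.19],"angular":[0.019, 0.0, 0.0],"gripper":0} 
{"dp":[0.0, 0.19, 0.18],"angular":[0.019, 0.0, 0.0],"gripper":0} 
{"dp":[0.0, 0.19, 0.18],"angular":[0.019, 0.0, 0.0],"gripper":0} |
{"dp":[0.0, 0.2, 0.17],"angular":[0.019, 0.0, 0.0],"gripper":0} 
{"dp":[0.0, 0.2, 0.17],"angular":[0.019, 0.0, 0.0],"gripper":0} 
{"dp":[0.0, 0.21, 0.16],"angular":[0.02, 0.0, 0.0],"gripper":0} 
{"dp":[0.0, 0.21, 0.15],"angular":[0.019, 0.0, 0.001],"gripper":0} 
{"dp":[0.0, 0.22, 0.15],"angular":[0.02, 0.0, 0.0],"gripper":0} 
{"dp":[-0.01, 0.23, 0.14],"angular":[0.02, 0.0, 0.001],"gripper":0} 
{"dp":[0.0, 0.23, 0.14],"angular":[0.019, 0.001, 0.0],"gripper":0} 
{"dp":[0.0, 0.0, 0.0],"angular":[0.0, 0.0, 0.0],"gripper":0} |
```

>>> arm_command(
  series=[
    {"dp": [-0.45,0,0],"angular": [0,0,0],"gripper": 0},
    {"dp": [-0.44,0,0],"angular": [0,0,0],"gripper": 0},
    {"dp": [0,0.16,0.2],"angular": [0.019,0,0],"gripper": 0},
    {"dp": [0,0.17,0.2],"angular": [0.019,0,0],"gripper": 0},
    {"dp": [0,0.18,0.19],"angular": [0.019,0,0],"gripper": 0},
    {"dp": [0,0.18,0.19],"angular": [0.019,0,0],"gripper": 0},
    {"dp": [0,0.19,0.18],"angular": [0.019,0,0],"gripper": 0},
    {"dp": [0,0.19,0.18],"angular": [0.019,0,0],"gripper": 0},
  ],
)

```text
clock: 18.5
position: [0.5033, -0.1498, 0.1233]
ee_rot: [0.703, -0.092, 0.7, 0.088]
contact_force: [0.2, 0.4, -1.1]
width: 0.0076
```

>>> arm_command(
  series=[
    {"dp": [0,0.2,0.17],"angular": [0.019,0,0],"gripper": 0},
    {"dp": [0,0.2,0.17],"angular": [0.019,0,0],"gripper": 0},
    {"dp": [0,0.21,0.16],"angular": [0.02,0,0],"gripper": 0},
    {"dp": [0,0.21,0.15],"angular": [0.019,0,0],"gripper": 0},
    {"dp": [0,0.22,0.15],"angular": [0.02,0,0],"gripper": 0},
    {"dp": [0,0.23,0.14],"angular": [0.02,0,0],"gripper": 0},
    {"dp": [0,0.14,0.08],"angular": [0.015,0,0],"gripper": 0},
    {"dp": [0,0,0],"angular": [0,0,0],"gripper": 0},
  ],
)

```text
clock: 19.5
position: [0.598, 0.0466, 0.1223]
ee_rot: [0.708, -0.017, 0.706, 0.014]
contact_force: [0.1, -0.3, -2.1]
width: 0.0079
```

```bash
python3 - <<'E'
from h import *
s=get_state();print(s["position"],psi(),s["width"],rot(s)[:,0].round(3))
g=(.5975,.0472,2.9)
plan([(g[0],g[1],.045,g[2],0,5),(g[0],g[1],.05,g[2],0,1)])
E
```

```text
[0.59804196 0.04664961 0.12228711] 2.519927419733212 0.00789759779983418 [ 0.004 -0.004 -1.   ]
{"dp":[0.13, 0.0, 0.0],"angular":[-0.001, 0.0, 0.001],"gripper":0} 
{"dp":[0.13, 0.0, 0.0],"angular":[-0.001, 0.001, 0.0],"gripper":0} 
{"dp":[0.13, 0.0, 0.0],"angular":[-0.001, 0.0, 0.001],"gripper":0} 
{"dp":[0.13, 0.0, 0.0],"angular":[-0.001, 0.001, 0.0],"gripper":0} 
{"dp":[0.12, 0.01, -0.01],"angular":[0.0, 0.0, 0.001],"gripper":0} 
{"dp":[-0.04, 0.0, 0.0],"angular":[0.0, 0.0, 0.0],"gripper":0}
```

>>> arm_command(
  series=[
    {"dp": [0.13,0,0],"angular": [-0.001,0,0.001],"gripper": 0},
    {"dp": [0.13,0,0],"angular": [-0.001,0,0.001],"gripper": 0},
    {"dp": [0.13,0,0],"angular": [-0.001,0.001,0],"gripper": 0},
    {"dp": [0.13,0,0],"angular": [-0.001,0.001,0],"gripper": 0},
    {"dp": [0.12,0.01,-0.01],"angular": [0,0,0],"gripper": 0},
    {"dp": [0,0,0],"angular": [0,0,0],"gripper": 0},
    {"dp": [0,0,0],"angular": [0,0,0],"gripper": 0},
    {"dp": [0,0,0],"angular": [0,0,0],"gripper": 0},
  ],
)

```text
clock: 20.5
position: [0.5944, 0.0446, 0.0388]
ee_rot: [0.705, -0.018, 0.708, 0.016]
contact_force: [-0.2, -0.3, -1.5]
width: 0.0075
```

```bash
python3 - <<'E'
from h import *
s=get_state();print(s["position"],psi(),s["width"],rot(s)[:,0].round(3))
g=(.5975,.0472,2.9)
plan([(g[0],g[1],s["position"][2],g[2],0,1),(g[0],g[1],.017,g[2],0,3)])
w=grab("wrist");save(w,"w5")
m=mask(w,"green")
z=s["position"][2]-.0127+.008
c=[b for b in blobs(w,"green",200)];print([cv2.boundingRect(b) for b in c])
for b in c[:3]:
    p=plate(w,b,"short",z);print(p,(ROT(-np.radians(TRAY[2]))@(p["o"]-np.array(TRAY[:2]))*1000).round(1))
E
```

```text
[0.59442027 0.04459762 0.03876069] 2.7967260599664647 0.007468198259724268 [-0.004 -0.002 -1.   ]
{"dp":[0.0, 0.02, 0.03],"angular":[-0.001, -0.003, 0.001],"gripper":0} 
{"dp":[0.06, 0.0, 0.0],"angular":[0.0, 0.0, 0.0],"gripper":0} 
{"dp":[0.06, 0.0, 0.0],"angular":[0.0, 0.0, 0.0],"gripper":0} 
{"dp":[0.06, 0.0, 0.0],"angular":[0.0, 0.0, 0.0],"gripper":0} 
[(270, 207, 100, 176)]
{'o': array([0.5953, 0.0457]), 'yaw': 92.8, 'wh': array([88., 42.]), 'area': 2193, 'g': array([13.6, -0. ])} [-27.1  44.5]
```

View pics/w5.png

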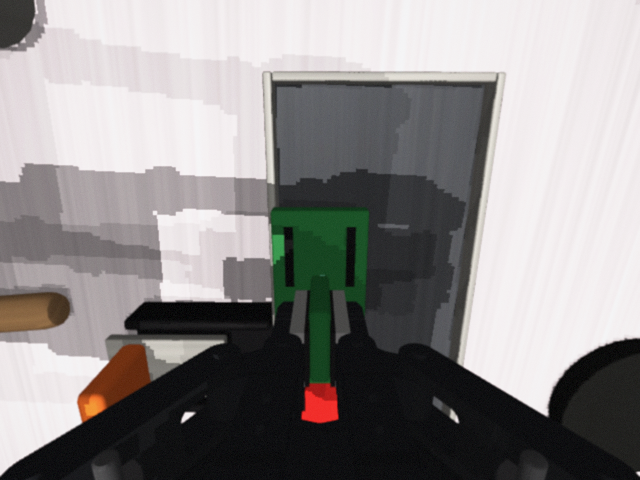

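>>> arm_command(
  series=[
    {"dp": [0,0.017,0.028],"angular": [0,-0.003,0.001],"gripper": 0},
    {"dp": [0,0,0],"angular": [0,0,0],"gripper": 0},
    {"dp": [0.06,0,0],"angular": [0,0,0],"gripper": 0},
    {"dp": [0.06,0,0],"angular": [0,0,0],"gripper": 0},
    {"dp": [0.05,0,0],"angular": [0,0,0],"gripper": 0},
    {"dp": [0.02,0,0],"angular": [0,0,0],"gripper": 0},
    {"dp": [0,0,0],"angular": [0,0,0],"gripper": 0},
    {"dp": [0,0,0],"angular": [0,0,0],"gripper": 0},
  ],
)

```text
clock: 21.55
position: [0.5987, 0.047, 0.0165]
ee_rot: [0.708, -0.018, 0.706, 0.017]
contact_force: [-0.7, 0.0, -0.4]
width: 0.0075
```

```bash
python3 - <<'E'
from h import *
s=get_state();print(s["position"],psi(),s["width"],rot(s)[:,0].round(3))
w=load("w5");g=cv2.cvtColor(w["image"],cv2.COLOR_BGR2GRAY);print(g[66:92,380].tolist())
r=66+int(np.argmin(np.diff(g[66:92,380].astype(int))));print(r);P=onplane(w,[(380,r+.5)],.016)[0];print(P,ROT(-np.radians(TRAY[2]))@(P[:2]-np.array(TRAY[:2])))
E
```

```text
[0.59871123 0.04704581 0.01651644] 2.8174106805477805 0.0075010427083873074 [ 0.003 -0.001 -1.   ]
[244, 243, 243, 244, 240, 201, 173, 180, 189, 195, 201, 201, 203, 189, 152, 92, 63, 55, 47, 47, 53, 85, 92, 94, 91, 93]
80
[0.61628833 0.1417276  0.016     ] [-0.00140552  0.13936263]
```

>>> arm_command(
  series=[
    {"dp": [0,0,0],"angular": [0,0,0],"gripper": 30},
    {"dp": [0,0,0],"angular": [0,0,0],"gripper": 30},
    {"dp": [-0.1,0,0],"angular": [0,0,0],"gripper": 30},
    {"dp": [-0.25,0,0],"angular": [0,0,0],"gripper": 40},
    {"dp": [-0.35,0,0],"angular": [0,0,0],"gripper": 40},
    {"dp": [-0.35,0,0],"angular": [0,0,0],"gripper": 40},
    {"dp": [-0.2,0,0],"angular": [0,0,0],"gripper": 40},
    {"dp": [0,0,0],"angular": [0,0,0],"gripper": 40},
  ],
)

```text
clock: 22.55
position: [0.5994, 0.0471, 0.1749]
ee_rot: [0.71, -0.018, 0.704, 0.017]
contact_force: [0.6, -0.3, -0.8]
width: 0.0397
```

```bash
sed -i 's/^TRAY=.*/TRAY=(.6245,.0020,2.8)/' h.py; python3 - <<'E'
from h import *
s=get_state();print(s["position"],psi(),s["width"],rot(s)[:,0].round(3))
where("top5",("long","corner"))
plan([(.5914,.3431,.18,-68.9,40,8),(.5914,.3431,.18,-68.9,40,1)])
E
```

```text
[0.59941732 0.0470717  0.17492978] 2.8075802288675864 0.03970852851169963 [ 0.008 -0.001 -1.   ]
long [0.5913 0.343 ] 21.1 [134.  43.] tray [-16.5 342.2] 18.3
corner [0.4081 0.3603] 123.9 [86. 87.] tray [-198.6  368.4] 121.1
{"dp":[-0.01, 0.31, 0.01],"angular":[0.1, 0.0, 0.0],"gripper":40} 
{"dp":[-0.01, 0.31, -0.04],"angular":[0.1, 0.0, 0.0],"gripper":40} 
{"dp":[-0.01, 0.29, -0.09],"angular":[0.099, 0.001, 0.0],"gripper":40} 
{"dp":[0.0, 0.28, -0.13],"angular":[0.1, 0.0, 0.0],"gripper":40} 
{"dp":[-0.01, 0.25, -0.18],"angular":[0.099, 0.0, -0.001],"gripper":40} 
{"dp":[0.0, 0.22, -0.21],"angular":[0.1, 0.001, 0.0],"gripper":40} 
{"dp":[-0.01, 0.19, -0.24],"angular":[0.099, 0.0, -0.001],"gripper":40} 
{"dp":[0.0, 0.15, -0.28],"angular":[0.1, 0.001, 0.0],"gripper":40} |
{"dp":[0.0, 0.0, 0.0],"angular":[0.0, 0.0, 0.0],"gripper":40}
```

>>> arm_command(
  series=[
    {"dp": [-0.01,0.31,0.01],"angular": [0.1,0,0],"gripper": 40},
    {"dp": [-0.01,0.31,-0.04],"angular": [0.1,0,0],"gripper": 40},
    {"dp": [-0.01,0.29,-0.09],"angular": [0.099,0,0],"gripper": 40},
    {"dp": [0,0.28,-0.13],"angular": [0.1,0,0],"gripper": 40},
    {"dp": [-0.01,0.25,-0.18],"angular": [0.099,0,0],"gripper": 40},
    {"dp": [0,0.22,-0.21],"angular": [0.1,0,0],"gripper": 40},
    {"dp": [-0.01,0.15,-0.19],"angular": [0.09,0,0],"gripper": 40},
    {"dp": [0,0.05,-0.1],"angular": [0.05,0,0],"gripper": 40},
  ],
)

```text
clock: 23.6
position: [0.5886, 0.3159, 0.1642]
ee_rot: [0.589, 0.38, 0.597, -0.391]
contact_force: [0.1, 0.4, -0.7]
width: 0.0404
```

```bash
python3 - <<'E'
from h import *
s=get_state();print(s["position"],psi(),s["width"],rot(s)[:,0].round(3))
w,r=look("long","w6",(.5914,.3431))
x,y=(r["o"]+[.5914,.343])/2;print(x,y)
plan([(x,y,.05,-68.9,40,4),(x,y,.015,-68.9,40,2),(x,y,.015,-68.9,40,1)])
E
```

```text
[0.58863091 0.315917   0.16418673] -66.04563623384462 0.04040537574722127 [-0.018 -0.007 -1.   ]
(268, 121, 53, 156) {'o': array([0.5918, 0.3419]), 'yaw': 21.3, 'wh': array([133.,  41.]), 'area': 5297, 'g': array([0.2, 0.5])}
0.5916 0.34245000000000003
{"dp":[0.24, 0.03, -0.04],"angular":[0.008, 0.0, 0.003],"gripper":40} 
{"dp":[0.24, 0.03, -0.05],"angular":[0.008, 0.0, 0.003],"gripper":40} 
{"dp":[0.23, 0.03, -0.04],"angular":[0.008, -0.001, 0.003],"gripper":40} 
{"dp":[0.24, 0.03, -0.05],"angular":[0.007, 0.0, 0.003],"gripper":40} 
{"dp":[0.14, 0.0, 0.0],"angular":[0.0, 0.0, 0.0],"gripper":40} 
{"dp":[0.15, 0.0, 0.0],"angular":[0.0, 0.0, 0.0],"gripper":40} 
{"dp":[0.0, 0.0, 0.0],"angular":[0.0, 0.0, 0.0],"gripper":40}
```

>>> arm_command(
  series=[
    {"dp": [0.24,0.03,-0.04],"angular": [0.008,0,0.003],"gripper": 40},
    {"dp": [0.24,0.03,-0.05],"angular": [0.008,0,0.003],"gripper": 40},
    {"dp": [0.23,0.03,-0.04],"angular": [0.008,0,0.003],"gripper": 40},
    {"dp": [0.22,0.03,-0.05],"angular": [0.007,0,0.003],"gripper": 40},
    {"dp": [0,0,0],"angular": [0,0,0],"gripper": 40},
    {"dp": [0,0,0],"angular": [0,0,0],"gripper": 40},
    {"dp": [0,0,0],"angular": [0,0,0],"gripper": 40},
    {"dp": [0,0,0],"angular": [0,0,0],"gripper": 40},
  ],
)

```text
clock: 24.65
position: [0.589, 0.3389, 0.044]
ee_rot: [0.582, 0.395, 0.586, -0.401]
contact_force: [-0.5, 0.9, 0.8]
width: 0.0402
```

```bash
python3 - <<'E'
from h import *
s=get_state();print(s["position"],psi(),s["width"],rot(s)[:,0].round(3))
x,y=.5916,.3425
plan([(x,y,s["position"][2],-68.8,40,1),(x,y,.014,-68.8,40,3)])
E
```

```text
[0.58897061 0.33891468 0.04396551] -68.57210352319468 0.040171095755485664 [-0.009 -0.004 -1.   ]
{"dp":[0.0, 0.03, -0.02],"angular":[0.003, 0.0, 0.006],"gripper":40} 
{"dp":[0.08, 0.0, 0.0],"angular":[0.0, 0.0, 0.0],"gripper":40} 
{"dp":[0.08, 0.0, 0.0],"angular":[0.0, 0.0, 0.0],"gripper":40} 
{"dp":[0.09, 0.0, 0.0],"angular":[0.0, 0.0, 0.0],"gripper":40}
```

>>> arm_command(
  series=[
    {"dp": [0,0.03,-0.02],"angular": [0.003,0,0.006],"gripper": 40},
    {"dp": [0.1,0,0],"angular": [0,0,0],"gripper": 40},
    {"dp": [0.15,0,0],"angular": [0,0,0],"gripper": 40},
    {"dp": [0,0,0],"angular": [0,0,0],"gripper": 40},
    {"dp": [0,0,0],"angular": [0,0,0],"gripper": 0},
    {"dp": [0,0,0],"angular": [0,0,0],"gripper": 0},
    {"dp": [0,0,0],"angular": [0,0,0],"gripper": 0},
    {"dp": [0,0,0],"angular": [0,0,0],"gripper": 0},
  ],
)

```text
clock: 25.65
position: [0.5918, 0.3427, 0.0124]
ee_rot: [0.584, 0.4, 0.583, -0.399]
contact_force: [0.1, 0.2, -1.4]
width: 0.0076
```

```bash
python3 - <<'E'
from h import *
s=get_state();print(s["position"],psi(),s["width"],rot(s)[:,0].round(3))
g=place((.5916,.3425,21.2),.024,-.0225,90);print(g)
x,y,_=s["position"]
plan([(x,y,.12,None,0,2),(g[0],g[1],.12,g[2],0,13),(g[0],g[1],.12,g[2],0,1)])
E
```

```text
[0.59183047 0.34271037 0.01242043] -68.84739982757732 0.007579233017602186 [ 0.002  0.    -1.   ]
(np.float64(0.6494435954173731), np.float64(-0.01901565513487592), np.float64(2.7526001724226603))
{"dp":[-0.45, 0.0, 0.0],"angular":[0.0, 0.0, 0.0],"gripper":0} 
{"dp":[-0.45, 0.0, 0.0],"angular":[0.0, 0.0, 0.0],"gripper":0} 
{"dp":[0.0, -0.05, 0.23],"angular":[-0.061, 0.0, 0.0],"gripper":0} 
{"dp":[0.0, -0.07, 0.22],"angular":[-0.061, 0.0, 0.0],"gripper":0} 
{"dp":[0.0, -0.09, 0.22],"angular":[-0.061, 0.0, 0.0],"gripper":0} 
{"dp":[0.0, -0.11, 0.21],"angular":[-0.061, 0.0, 0.0],"gripper":0} 
{"dp":[0.0, -0.13, 0.19],"angular":[-0.061, 0.0, 0.0],"gripper":0} 
{"dp":[0.0, -0.15, 0.18],"angular":[-0.061, 0.0, 0.0],"gripper":0} |
{"dp":[0.0, -0.17, 0.17],"angular":[-0.061, 0.0, 0.0],"gripper":0} 
{"dp":[0.0, -0.18, 0.15],"angular":[-0.061, 0.0, 0.0],"gripper":0} 
{"dp":[0.0, -0.19, 0.13],"angular":[-0.062, 0.0, 0.0],"gripper":0} 
{"dp":[0.0, -0.21, 0.11],"angular":[-0.061, 0.0, 0.0],"gripper":0} 
{"dp":[0.0, -0.22, 0.09],"angular":[-0.062, 0.0, 0.0],"gripper":0} 
{"dp":[0.0, -0.22, 0.07],"angular":[-0.061, 0.0, 0.0],"gripper":0} 
{"dp":[0.0, -0.23, 0.05],"angular":[-0.062, 0.001, 0.0],"gripper":0} 
{"dp":[0.0, 0.0, 0.0],"angular":[0.0, 0.0, 0.0],"gripper":0} |
```

>>> arm_command(
  series=[
    {"dp": [-0.45,0,0],"angular": [0,0,0],"gripper": 0},
    {"dp": [-0.45,0,0],"angular": [0,0,0],"gripper": 0},
    {"dp": [0,-0.05,0.23],"angular": [-0.061,0,0],"gripper": 0},
    {"dp": [0,-0.07,0.22],"angular": [-0.061,0,0],"gripper": 0},
    {"dp": [0,-0.09,0.22],"angular": [-0.061,0,0],"gripper": 0},
    {"dp": [0,-0.11,0.21],"angular": [-0.061,0,0],"gripper": 0},
    {"dp": [0,-0.13,0.19],"angular": [-0.061,0,0],"gripper": 0},
    {"dp": [0,-0.15,0.18],"angular": [-0.061,0,0],"gripper": 0},
  ],
)

```text
clock: 26.65
position: [0.6204, 0.1741, 0.1246]
ee_rot: [0.676, 0.211, 0.674, -0.21]
contact_force: [0.8, -0.6, -2.0]
width: 0.0072
```

>>> arm_command(
  series=[
    {"dp": [0,-0.17,0.17],"angular": [-0.061,0,0],"gripper": 0},
    {"dp": [0,-0.18,0.15],"angular": [-0.061,0,0],"gripper": 0},
    {"dp": [0,-0.19,0.13],"angular": [-0.062,0,0],"gripper": 0},
    {"dp": [0,-0.21,0.11],"angular": [-0.061,0,0],"gripper": 0},
    {"dp": [0,-0.22,0.09],"angular": [-0.062,0,0],"gripper": 0},
    {"dp": [0,-0.21,0.07],"angular": [-0.061,0,0],"gripper": 0},
    {"dp": [0,-0.14,0.05],"angular": [-0.05,0,0],"gripper": 0},
    {"dp": [0,0,0],"angular": [0,0,0],"gripper": 0},
  ],
)

```text
clock: 27.65
position: [0.6583, -0.0162, 0.1252]
ee_rot: [0.708, -0.025, 0.705, 0.025]
contact_force: [0.2, 0.0, -1.3]
width: 0.0075
```

```bash
python3 - <<'E'
from h import *
s=get_state();print(s["position"],psi(),s["width"],rot(s)[:,0].round(3))
g=(.6494,-.019,2.75)
plan([(g[0],g[1],.045,g[2],0,5)])
E
```

```text
[ 0.65829479 -0.01617113  0.12517861] 4.112947132050791 0.007512359785138866 [ 0.004  0.    -1.   ]
{"dp":[0.13, 0.0, -0.02],"angular":[0.003, 0.001, 0.0],"gripper":0} 
{"dp":[0.13, 0.0, -0.01],"angular":[0.003, 0.0, 0.0],"gripper":0} 
{"dp":[0.14, -0.01, -0.02],"angular":[0.003, 0.001, 0.0],"gripper":0} 
{"dp":[0.13, 0.0, -0.01],"angular":[0.003, 0.0, 0.0],"gripper":0} 
{"dp":[0.14, -0.01, -0.02],"angular":[0.003, 0.001, 0.0],"gripper":0}
```

>>> arm_command(
  series=[
    {"dp": [0.13,0,-0.02],"angular": [0.003,0.001,0],"gripper": 0},
    {"dp": [0.13,0,-0.01],"angular": [0.003,0,0],"gripper": 0},
    {"dp": [0.14,-0.01,-0.02],"angular": [0.003,0.001,0],"gripper": 0},
    {"dp": [0.13,0,-0.01],"angular": [0.003,0,0],"gripper": 0},
    {"dp": [0.1,-0.01,-0.01],"angular": [0.003,0.001,0],"gripper": 0},
    {"dp": [0,0,0],"angular": [0,0,0],"gripper": 0},
    {"dp": [0,0,0],"angular": [0,0,0],"gripper": 0},
    {"dp": [0,0,0],"angular": [0,0,0],"gripper": 0},
  ],
)

```text
clock: 28.65
position: [0.6477, -0.0158, 0.0429]
ee_rot: [0.705, -0.016, 0.708, 0.017]
contact_force: [0.4, -0.9, -1.2]
width: 0.0073
```

```bash
python3 - <<'E'
from h import *
s=get_state();print(s["position"],psi(),s["width"],rot(s)[:,0].round(3))
g=(.6494,-.019,2.75)
plan([(g[0],g[1],s["position"][2],g[2],0,1),(g[0],g[1],.0165,g[2],0,4)])
w=grab("wrist");save(w,"w7")
for c,k,zz in(("yellow","long",s["position"][2]-.0124+.008),("green","short",.012),("red","hook",.012)):
    for b in blobs(w,c,200):
        P=onplane(w,b.reshape(-1,2),zz)[:,:2]-np.array(TRAY[:2]);P=P@ROT(-np.radians(TRAY[2])).T*1000
        print(c,cv2.boundingRect(b),"tray min/max",P.min(0).round(1),P.max(0).round(1))
E
```

```text
[ 0.64768563 -0.01581404  0.04293894] 2.6670787749501783 0.007328515805639967 [-0.004  0.002 -1.   ]
{"dp":[0.0, -0.03, 0.01],"angular":[-0.001, -0.003, -0.001],"gripper":0} 
{"dp":[0.06, 0.0, 0.0],"angular":[0.0, 0.0, 0.0],"gripper":0} 
{"dp":[0.05, 0.0, 0.0],"angular":[0.0, 0.0, 0.0],"gripper":0} 
{"dp":[0.06, 0.0, 0.0],"angular":[0.0, 0.0, 0.0],"gripper":0} 
{"dp":[0.05, 0.0, 0.0],"angular":[0.0, 0.0, 0.0],"gripper":0} 
yellow (268, 157, 104, 267) tray min/max [  2.3 -86.7] [44.3 46.8]
green (168, 52, 103, 191) tray min/max [-43.3   2.5] [-0.3 89.8]
red (188, 247, 86, 107) tray min/max [-44.9 -63.3] [-1.9 -0.1]
```

View pics/w7.png

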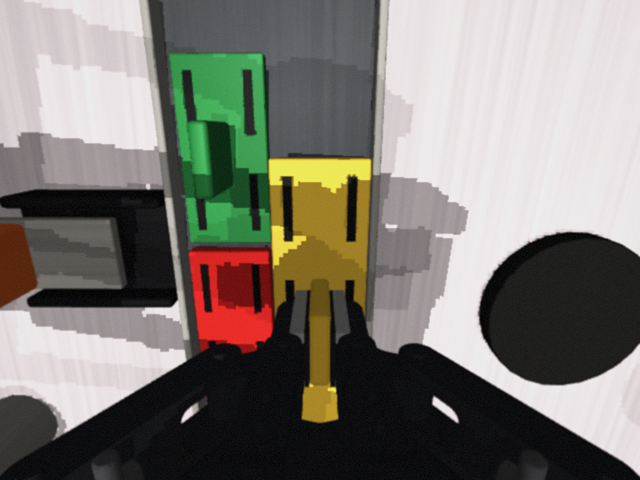

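>>> arm_command(
  series=[
    {"dp": [0,-0.016,0.006],"angular": [0,-0.003,-0.001],"gripper": 0},
    {"dp": [0,0,0],"angular": [0,0,0],"gripper": 0},
    {"dp": [0.07,0,0],"angular": [0,0,0],"gripper": 0},
    {"dp": [0.06,0,0],"angular": [0,0,0],"gripper": 0},
    {"dp": [0.05,0,0],"angular": [0,0,0],"gripper": 0},
    {"dp": [0.04,0,0],"angular": [0,0,0],"gripper": 0},
    {"dp": [0,0,0],"angular": [0,0,0],"gripper": 0},
    {"dp": [0,0,0],"angular": [0,0,0],"gripper": 0},
  ],
)

```text
clock: 29.7
position: [0.6497, -0.0181, 0.0163]
ee_rot: [0.708, -0.016, 0.706, 0.016]
contact_force: [-0.7, 0.4, -0.4]
width: 0.0076
```

>>> arm_command(
  series=[
    {"dp": [0,0,0],"angular": [0,0,0],"gripper": 30},
    {"dp": [0,0,0],"angular": [0,0,0],"gripper": 30},
    {"dp": [-0.1,0,0],"angular": [0,0,0],"gripper": 30},
    {"dp": [-0.25,0,0],"angular": [0,0,0],"gripper": 40},
    {"dp": [-0.35,0,0],"angular": [0,0,0],"gripper": 40},
    {"dp": [-0.35,0,0],"angular": [0,0,0],"gripper": 40},
    {"dp": [-0.2,0,0],"angular": [0,0,0],"gripper": 40},
    {"dp": [0,0,0],"angular": [0,0,0],"gripper": 40},
  ],
)

```text
clock: 30.7
position: [0.6501, -0.0182, 0.175]
ee_rot: [0.71, -0.017, 0.704, 0.016]
contact_force: [-0.2, -0.1, -0.1]
width: 0.0404
```

```bash
python3 - <<'E'
from h import *
s=get_state();print(s["position"],psi(),s["width"],rot(s)[:,0].round(3))
where("top6",("corner",))
plan([(.4081,.3603,.17,33.9,40,9)])
E
```

```text
[ 0.65014567 -0.01816093  0.17498876] 2.658835416456825 0.04044333828030089 [ 0.008 -0.001 -1.   ]
corner [0.4083 0.3604] 123.9 [85. 87.] tray [-198.4  368.5] 121.1
{"dp":[0.0, 0.36, -0.21],"angular":[-0.039, 0.0, 0.0],"gripper":40} 
{"dp":[0.0, 0.37, -0.18],"angular":[-0.039, 0.0, 0.0],"gripper":40} 
{"dp":[0.0, 0.38, -0.16],"angular":[-0.038, 0.0, 0.0],"gripper":40} 
{"dp":[0.0, 0.39, -0.14],"angular":[-0.039, 0.001, 0.0],"gripper":40} 
{"dp":[0.0, 0.4, -0.11],"angular":[-0.038, 0.0, 0.0],"gripper":40} 
{"dp":[0.0, 0.41, -0.09],"angular":[-0.039, 0.001, 0.0],"gripper":40} 
{"dp":[0.01, 0.41, -0.07],"angular":[-0.038, 0.0, 0.001],"gripper":40} 
{"dp":[0.01, 0.42, -0.04],"angular":[-0.039, 0.001, 0.0],"gripper":40} |
{"dp":[0.0, 0.41, -0.01],"angular":[-0.038, 0.0, 0.001],"gripper":40}
```

>>> arm_command(
  series=[
    {"dp": [0,0.38,-0.22],"angular": [-0.039,0,0],"gripper": 40},
    {"dp": [0,0.39,-0.2],"angular": [-0.039,0,0],"gripper": 40},
    {"dp": [0,0.41,-0.18],"angular": [-0.039,0,0],"gripper": 40},
    {"dp": [0,0.42,-0.15],"angular": [-0.04,0,0],"gripper": 40},
    {"dp": [0,0.44,-0.12],"angular": [-0.04,0,0],"gripper": 40},
    {"dp": [0,0.44,-0.1],"angular": [-0.04,0,0],"gripper": 40},
    {"dp": [0,0.4,-0.07],"angular": [-0.05,0,0],"gripper": 40},
    {"dp": [0,0.2,-0.02],"angular": [-0.05,0,0],"gripper": 40},
  ],
)

```text
clock: 31.75
position: [0.4204, 0.3169, 0.1602]
ee_rot: [0.672, -0.205, 0.682, 0.204]
contact_force: [-0.3, 0.4, -0.5]
width: 0.04
```

```bash
python3 - <<'E'
from h import *
s=get_state();print(s["position"],psi(),s["width"],rot(s)[:,0].round(3))
w,r=look("corner","w8",(.4082,.3604))
x,y=(r["o"]+[.4082,.3604])/2;print(x,y)
plan([(x,y,.05,33.9,40,5)])
E
```

```text
[0.42036958 0.3168585  0.16020794] 33.652529886346414 0.03997070907819618 [-0.014 -0.005 -1.   ]
(276, 105, 108, 111) {'o': array([0.4078, 0.3596]), 'yaw': 123.5, 'wh': array([85., 87.]), 'area': 5290, 'g': array([-7.3, -7.6])}
0.40800000000000003 0.36
{"dp":[0.18, 0.07, 0.03],"angular":[0.0, -0.002, -0.001],"gripper":40} 
{"dp":[0.18, 0.07, 0.02],"angular":[0.0, -0.002, -0.001],"gripper":40} 
{"dp":[0.19, 0.06, 0.03],"angular":[0.0, -0.002, -0.001],"gripper":40} 
{"dp":[0.18, 0.07, 0.02],"angular":[-0.001, -0.002, -0.001],"gripper":40} 
{"dp":[0.19, 0.06, 0.03],"angular":[0.0, -0.001, 0.0],"gripper":40}
```

>>> arm_command(
  series=[
    {"dp": [0.18,0.07,0.03],"angular": [0,-0.002,-0.001],"gripper": 40},
    {"dp": [0.18,0.07,0.02],"angular": [0,-0.002,-0.001],"gripper": 40},
    {"dp": [0.19,0.06,0.03],"angular": [0,-0.002,-0.001],"gripper": 40},
    {"dp": [0.18,0.07,0.02],"angular": [0,-0.002,-0.001],"gripper": 40},
    {"dp": [0.19,0.06,0.03],"angular": [0,-0.001,0],"gripper": 40},
    {"dp": [0,0,0],"angular": [0,0,0],"gripper": 40},
    {"dp": [0,0,0],"angular": [0,0,0],"gripper": 40},
    {"dp": [0,0,0],"angular": [0,0,0],"gripper": 40},
  ],
)

```text
clock: 32.8
position: [0.4046, 0.3561, 0.04]
ee_rot: [0.673, -0.207, 0.681, 0.203]
contact_force: [-0.6, -0.2, 0.2]
width: 0.0401
```

```bash
python3 - <<'E'
from h import *
s=get_state();print(s["position"],psi(),s["width"],rot(s)[:,0].round(3))
plan([(.408,.360,s["position"][2],33.8,40,1),(.408,.360,.013,33.8,40,3)])
E
```

```text
[0.40457404 0.35612207 0.04001358] 33.6523543164129 0.04013095386532936 [-0.01  -0.009 -1.   ]
{"dp":[0.0, 0.01, 0.04],"angular":[-0.002, -0.008, 0.001],"gripper":40} 
{"dp":[0.07, 0.0, 0.0],"angular":[0.0, 0.0, 0.0],"gripper":40} 
{"dp":[0.08, 0.0, 0.0],"angular":[0.0, 0.0, 0.0],"gripper":40} 
{"dp":[0.07, 0.0, 0.0],"angular":[0.0, 0.0, 0.0],"gripper":40}
```

>>> arm_command(
  series=[
    {"dp": [0,0.01,0.042],"angular": [-0.002,-0.008,0.001],"gripper": 40},
    {"dp": [0.11,0,0],"angular": [0,0,0],"gripper": 40},
    {"dp": [0.11,0,0],"angular": [0,0,0],"gripper": 40},
    {"dp": [0,0,0],"angular": [0,0,0],"gripper": 40},
    {"dp": [0,0,0],"angular": [0,0,0],"gripper": 0},
    {"dp": [0,0,0],"angular": [0,0,0],"gripper": 0},
    {"dp": [0,0,0],"angular": [0,0,0],"gripper": 0},
    {"dp": [0,0,0],"angular": [0,0,0],"gripper": 0},
  ],
)

```text
clock: 33.8
position: [0.409, 0.3601, 0.013]
ee_rot: [0.677, -0.206, 0.676, 0.206]
contact_force: [-0.3, -0.9, -2.1]
width: 0.0074
```

```bash
python3 - <<'E'
from h import *
s=get_state();print(s["position"],psi(),s["width"],rot(s)[:,0].round(3))
g=place((.408,.360,123.8),.0077,.1012,180);print(g)
x,y,_=s["position"]
plan([(x,y,.13,None,0,2),(g[0],g[1],.13,g[2],0,13)])
E
```

```text
[0.40900961 0.36005044 0.01298298] 33.80796887444819 0.007419947122041251 [ 0.002  0.001 -1.   ]
(np.float64(0.6277239572587867), np.float64(0.10434670514394681), np.float64(92.80796887444819))
{"dp":[-0.49, 0.0, 0.0],"angular":[0.0, 0.0, 0.0],"gripper":0} 
{"dp":[-0.49, 0.0, 0.0],"angular":[0.0, 0.0, 0.0],"gripper":0} 
{"dp":[0.0, -0.21, 0.03],"angular":[-0.05, 0.0, 0.0],"gripper":0} 
{"dp":[0.0, -0.22, 0.01],"angular":[-0.05, 0.0, 0.0],"gripper":0} 
{"dp":[0.0, -0.22, -0.01],"angular":[-0.051, 0.0, 0.0],"gripper":0} 
{"dp":[0.0, -0.21, -0.03],"angular":[-0.05, 0.0, 0.0],"gripper":0} 
{"dp":[0.0, -0.21, -0.04],"angular":[-0.051, 0.0, 0.0],"gripper":0} 
{"dp":[0.0, -0.21, -0.06],"angular":[-0.05, 0.0, 0.0],"gripper":0} |
{"dp":[0.0, -0.2, -0.08],"angular":[-0.051, 0.0, 0.0],"gripper":0} 
{"dp":[0.0, -0.2, -0.09],"angular":[-0.05, 0.0, 0.0],"gripper":0} 
{"dp":[0.0, -0.19, -0.11],"angular":[-0.051, 0.0, 0.0],"gripper":0} 
{"dp":[0.0, -0.18, -0.12],"angular":[-0.05, 0.0, 0.0],"gripper":0} 
{"dp":[0.0, -0.17, -0.13],"angular":[-0.051, 0.0, 0.0],"gripper":0} 
{"dp":[0.0, -0.15, -0.15],"angular":[-0.05, 0.0, 0.001],"gripper":0} 
{"dp":[0.01, -0.15, -0.15],"angular":[-0.051, 0.0, 0.0],"gripper":0}
```

>>> arm_command(
  series=[
    {"dp": [-0.49,0,0],"angular": [0,0,0],"gripper": 0},
    {"dp": [-0.49,0,0],"angular": [0,0,0],"gripper": 0},
    {"dp": [0,-0.21,0.03],"angular": [-0.05,0,0],"gripper": 0},
    {"dp": [0,-0.22,0.01],"angular": [-0.05,0,0],"gripper": 0},
    {"dp": [0,-0.22,-0.01],"angular": [-0.051,0,0],"gripper": 0},
    {"dp": [0,-0.21,-0.03],"angular": [-0.05,0,0],"gripper": 0},
    {"dp": [0,-0.21,-0.04],"angular": [-0.051,0,0],"gripper": 0},
    {"dp": [0,-0.21,-0.06],"angular": [-0.05,0,0],"gripper": 0},
  ],
)

```text
clock: 34.8
position: [0.5122, 0.2406, 0.1343]
ee_rot: [0.607, -0.365, 0.605, 0.365]
contact_force: [-0.1, 0.6, -1.6]
width: 0.0076
```

>>> arm_command(
  series=[
    {"dp": [0,-0.2,-0.08],"angular": [-0.051,0,0],"gripper": 0},
    {"dp": [0,-0.2,-0.09],"angular": [-0.05,0,0],"gripper": 0},
    {"dp": [0,-0.19,-0.11],"angular": [-0.051,0,0],"gripper": 0},
    {"dp": [0,-0.18,-0.12],"angular": [-0.05,0,0],"gripper": 0},
    {"dp": [0,-0.17,-0.13],"angular": [-0.051,0,0],"gripper": 0},
    {"dp": [0,-0.15,-0.15],"angular": [-0.05,0,0],"gripper": 0},
    {"dp": [0,-0.1,-0.1],"angular": [-0.04,0,0],"gripper": 0},
    {"dp": [0,0,0],"angular": [0,0,0],"gripper": 0},
  ],
)

```text
clock: 35.8
position: [0.6309, 0.1064, 0.1322]
ee_rot: [0.483, -0.516, 0.483, 0.517]
contact_force: [-0.9, -0.1, -1.8]
width: 0.0074
```

```bash
python3 - <<'E'
from h import *
s=get_state();print(s["position"],psi(),s["width"],rot(s)[:,0].round(3))
g=(.6277,.1043,92.8)
plan([(g[0],g[1],.043,g[2],0,5)])
E
```

```text
[0.63094986 0.1063502  0.13224231] 93.84679479428624 0.007443051344358172 [-0.001  0.    -1.   ]
{"dp":[0.15, 0.01, 0.0],"angular":[0.002, 0.0, 0.0],"gripper":0} 
{"dp":[0.15, 0.0, 0.0],"angular":[0.002, 0.0, 0.0],"gripper":0} 
{"dp":[0.15, 0.01, -0.01],"angular":[0.003, 0.0, 0.0],"gripper":0} 
{"dp":[0.15, 0.0, 0.0],"angular":[0.002, 0.0, 0.0],"gripper":0} 
{"dp":[0.14, 0.01, -0.01],"angular":[0.003, 0.0, -0.001],"gripper":0}
```

>>> arm_command(
  series=[
    {"dp": [0.15,0.01,0],"angular": [0.002,0,0],"gripper": 0},
    {"dp": [0.15,0,0],"angular": [0.002,0,0],"gripper": 0},
    {"dp": [0.15,0.01,-0.01],"angular": [0.003,0,0],"gripper": 0},
    {"dp": [0.15,0,0],"angular": [0.002,0,0],"gripper": 0},
    {"dp": [0.13,0.01,-0.01],"angular": [0.003,0,0],"gripper": 0},
    {"dp": [0,0,0],"angular": [0,0,0],"gripper": 0},
    {"dp": [0,0,0],"angular": [0,0,0],"gripper": 0},
    {"dp": [0,0,0],"angular": [0,0,0],"gripper": 0},
  ],
)

```text
clock: 36.8
position: [0.6231, 0.1083, 0.0432]
ee_rot: [0.489, -0.509, 0.489, 0.512]
contact_force: [-0.5, 0.5, -1.9]
width: 0.0076
```

```bash
python3 - <<'E'
from h import *
s=get_state();print(s["position"],psi(),s["width"],rot(s)[:,0].round(3))
g=(.6277,.1043,92.8)
plan([(g[0],g[1],s["position"][2],g[2],0,1),(g[0],g[1],.0165,g[2],0,4)])
w=grab("wrist");save(w,"w9")
for c,zz in(("blue",s["position"][2]-.013+.008),("green",.012),("yellow",.012)):
    for b in blobs(w,c,200):
        P=onplane(w,b.reshape(-1,2),zz)[:,:2]-np.array(TRAY[:2]);P=P@ROT(-np.radians(TRAY[2])).T*1000
        print(c,cv2.boundingRect(b),"tray min/max",P.min(0).round(1),P.max(0).round(1))
E
```

```text
[0.62314251 0.10828929 0.0432029 ] 92.4734506495281 0.0075755572490833435 [-0.003  0.003 -1.   ]
{"dp":[0.0, -0.04, -0.03],"angular":[-0.004, 0.002, -0.002],"gripper":0} 
{"dp":[0.06, 0.0, 0.0],"angular":[0.0, 0.0, 0.0],"gripper":0} 
{"dp":[0.05, 0.0, 0.0],"angular":[0.0, 0.0, 0.0],"gripper":0} 
{"dp":[0.06, 0.0, 0.0],"angular":[0.0, 0.0, 0.0],"gripper":0} 
{"dp":[0.05, 0.0, 0.0],"angular":[0.0, 0.0, 0.0],"gripper":0} 
blue (306, 186, 100, 191) tray min/max [-49.4 100.1] [ 44.2 142. ]
blue (211, 283, 93, 72) tray min/max [-6.  56.4] [31.2 98.6]
green (107, 188, 184, 83) tray min/max [-44.9   2.3] [-1.8 90.9]
yellow (0, 275, 214, 86) tray min/max [  0.8 -74.4] [52.8 46.6]
```

View pics/w9.png

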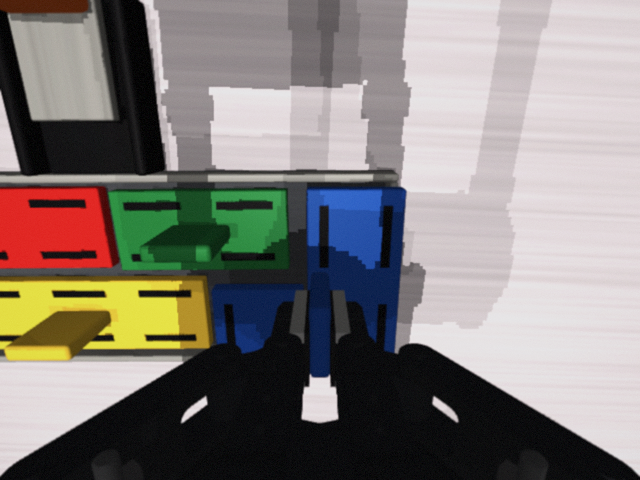

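>>> arm_command(
  series=[
    {"dp": [0,-0.04,-0.036],"angular": [-0.004,0.002,-0.002],"gripper": 0},
    {"dp": [0,0,0],"angular": [0,0,0],"gripper": 0},
    {"dp": [0,0,0],"angular": [0,0,0],"gripper": 0},
    {"dp": [0.06,0,0],"angular": [0,0,0],"gripper": 0},
    {"dp": [0,0,0],"angular": [0,0,0],"gripper": 0},
    {"dp": [0,0,0],"angular": [0,0,0],"gripper": 0},
    {"dp": [0,0,0],"angular": [0,0,0],"gripper": 0},
    {"dp": [0,0,0],"angular": [0,0,0],"gripper": 0},
  ],
)

```text
clock: 37.85
position: [0.6293, 0.1038, 0.0364]
ee_rot: [-0.488, 0.513, -0.487, -0.512]
contact_force: [0.8, -0.0, -2.5]
width: 0.0076
```

>>> arm_command(
  series=[
    {"dp": [0.03,0.01,0],"angular": [0,0,0],"gripper": 0},
    {"dp": [0.05,0,0],"angular": [0,0,0],"gripper": 0},
    {"dp": [0.05,0,0],"angular": [0,0,0],"gripper": 0},
    {"dp": [0.03,0,0],"angular": [0,0,0],"gripper": 0},
    {"dp": [0,0,0],"angular": [0,0,0],"gripper": 0},
    {"dp": [0,0,0],"angular": [0,0,0],"gripper": 0},
    {"dp": [0,0,0],"angular": [0,0,0],"gripper": 0},
    {"dp": [0,0,0],"angular": [0,0,0],"gripper": 0},
  ],
)

```text
clock: 38.85
position: [0.6282, 0.1037, 0.0169]
ee_rot: [-0.488, 0.513, -0.487, -0.512]
contact_force: [0.4, -0.1, 0.5]
width: 0.0074
```

```bash
python3 - <<'E'
from h import *
s=get_state();print(s["position"],psi(),s["width"],rot(s)[:,0].round(3))
E
```

```text
[0.6281622  0.10370562 0.01689462] 92.84392996851396 0.007413525436122881 [ 0.003 -0.    -1.   ]
```

>>> arm_command(
  series=[
    {"dp": [0,0,0],"angular": [0,0,0],"gripper": 30},
    {"dp": [0,0,0],"angular": [0,0,0],"gripper": 30},
    {"dp": [-0.1,0,0],"angular": [0,0,0],"gripper": 30},
    {"dp": [-0.25,0,0],"angular": [0,0,0],"gripper": 40},
    {"dp": [-0.35,0,0],"angular": [0,0,0],"gripper": 50},
    {"dp": [-0.35,0,0],"angular": [0,0,0],"gripper": 50},
    {"dp": [-0.2,0,0],"angular": [0,0,0],"gripper": 50},
    {"dp": [0,0,0],"angular": [0,0,0],"gripper": 50},
  ],
)

```text
clock: 39.85
position: [0.6291, 0.1038, 0.1758]
ee_rot: [-0.49, 0.514, -0.485, -0.51]
contact_force: [0.6, -0.5, -0.8]
width: 0.0502
```

```bash
python3 - <<'E'
from h import *
s=get_state();print(s["position"],psi(),s["width"],rot(s)[:,0].round(3))
plan([(.503,-.002,.165,2.8,50,9),(.503,-.002,.12,2.8,50,1)])
E
```

```text
[0.62911383 0.10377289 0.17575302] 92.8399904963586 0.050216357725785414 [ 0.008  0.    -1.   ]
{"dp":[0.01, 0.12, -0.09],"angular":[0.111, 0.0, 0.0],"gripper":50} 
{"dp":[0.01, 0.1, -0.11],"angular":[0.111, 0.001, 0.0],"gripper":50} 
{"dp":[0.01, 0.08, -0.13],"angular":[0.111, 0.001, 0.001],"gripper":50} 
{"dp":[0.01, 0.06, -0.14],"angular":[0.111, 0.0, 0.001],"gripper":50} 
{"dp":[0.01, 0.04, -0.15],"angular":[0.111, 0.0, 0.0],"gripper":50} 
{"dp":[0.01, 0.01, -0.15],"angular":[0.111, 0.001, 0.0],"gripper":50} 
{"dp":[0.01, -0.02, -0.15],"angular":[0.111, 0.001, 0.001],"gripper":50} 
{"dp":[0.01, -0.05, -0.15],"angular":[0.112, 0.0, 0.001],"gripper":50} |
{"dp":[0.01, -0.07, -0.14],"angular":[0.111, 0.0, 0.0],"gripper":50} 
{"dp":[0.37, 0.0, 0.0],"angular":[0.0, 0.0, 0.0],"gripper":50}
```

>>> arm_command(
  series=[
    {"dp": [0.01,0.12,-0.09],"angular": [0.111,0,0],"gripper": 50},
    {"dp": [0.01,0.1,-0.11],"angular": [0.111,0,0],"gripper": 50},
    {"dp": [0.01,0.08,-0.13],"angular": [0.111,0,0],"gripper": 50},
    {"dp": [0.01,0.06,-0.14],"angular": [0.111,0,0],"gripper": 50},
    {"dp": [0.01,0.04,-0.15],"angular": [0.111,0,0],"gripper": 50},
    {"dp": [0.01,0.01,-0.15],"angular": [0.111,0,0],"gripper": 50},
    {"dp": [0.01,-0.02,-0.15],"angular": [0.111,0,0],"gripper": 50},
    {"dp": [0.01,-0.05,-0.15],"angular": [0.112,0,0],"gripper": 50},
  ],
)

```text
clock: 40.85
position: [0.5068, 0.0103, 0.1568]
ee_rot: [0.702, -0.063, 0.706, 0.064]
contact_force: [0.1, -0.3, 0.6]
width: 0.0504
```

>>> arm_command(
  series=[
    {"dp": [0.01,-0.04,-0.1],"angular": [0.09,0,0],"gripper": 50},
    {"dp": [0,0,0],"angular": [0,0,0],"gripper": 50},
    {"dp": [0,0,0],"angular": [0,0,0],"gripper": 50},
    {"dp": [0,0,0],"angular": [0,0,0],"gripper": 50},
    {"dp": [0,0,0],"angular": [0,0,0],"gripper": 50},
    {"dp": [0,0,0],"angular": [0,0,0],"gripper": 50},
    {"dp": [0,0,0],"angular": [0,0,0],"gripper": 50},
    {"dp": [0,0,0],"angular": [0,0,0],"gripper": 50},
  ],
)

```text
clock: 41.85
position: [0.4941, 0.0039, 0.1528]
ee_rot: [0.703, -0.013, 0.71, 0.014]
contact_force: [0.1, -0.4, 0.9]
width: 0.0496
```

```bash
python3 - <<'E'
from h import *
s=get_state();print(s["position"],psi(),s["width"],rot(s)[:,0].round(3))
w=grab("wrist");save(w,"w10")
for b in blobs(w,"orange",20):
    P=onplane(w,b.reshape(-1,2),.063);m=(P.min(0)+P.max(0))/2
    if abs(m[1])<.03: print("tab",m,np.ptp(P,0),cv2.boundingRect(b))
plan([(.503,-.002,.06,2.8,50,4),(.503,-.002,.036,2.8,50,2)])
t=grab("top");save(t,"top7");v=np.hstack([w["image"][0:400,200:640],cv2.resize(t["image"][175:275,200:370],(352,207))]) if 0 else None
c=cv2.resize(t["image"][190:290,210:360],(450,300),interpolation=cv2.INTER_CUBIC)
o=np.zeros((480+300,640,3),np.uint8);o[:480]=w["image"];o[480:,:450]=cv2.convertScaleAbs(c,alpha=1.5)
cv2.imwrite("pics/m10.png",cv2.resize(o,None,fx=.76,fy=.76))
E
```

```text
[0.49414018 0.00385547 0.15278651] 2.21641875403871 0.04958637914815891 [-0.01   0.002 -1.   ]
tab [0.42970816 0.02821636 0.063     ] [0.06553574 0.0212493  0.        ] (175, 193, 99, 29)
tab [0.50236476 0.00063815 0.063     ] [1.18104230e-02 4.08789862e-02 5.55111512e-17] (323, 222, 17, 57)
tab [ 0.63222368 -0.00760787  0.063     ] [1.97411938e-02 3.46501650e-02 5.55111512e-17] (507, 245, 27, 48)
tab [ 0.6199462  -0.00255497  0.063     ] [0.00226056 0.02140893 0.        ] (497, 247, 7, 30)
{"dp":[0.19, -0.01, 0.02],"angular":[-0.002, -0.002, 0.0],"gripper":50} 
{"dp":[0.19, -0.01, 0.02],"angular":[-0.001, -0.001, -0.001],"gripper":50} 
{"dp":[0.2, -0.02, 0.02],"angular":[-0.002, -0.002, 0.0],"gripper":50} 
{"dp":[0.19, -0.01, 0.02],"angular":[-0.001, -0.001, -0.001],"gripper":50} 
{"dp":[0.1, 0.0, 0.0],"angular":[0.0, 0.0, 0.0],"gripper":50} 
{"dp":[0.1, 0.0, 0.0],"angular":[0.0, 0.0, 0.0],"gripper":50}
```

View pics/m10.png

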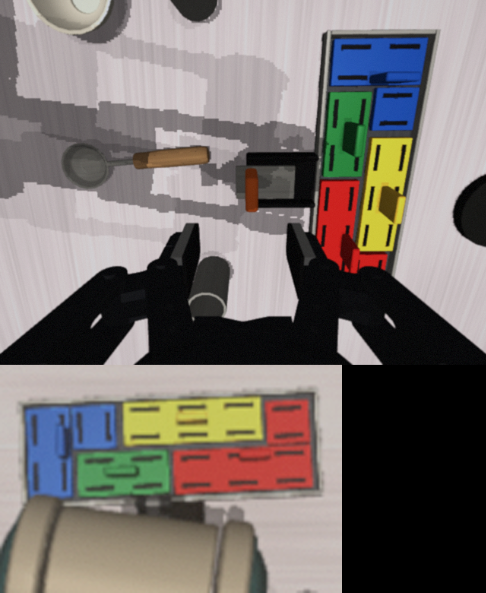

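>>> arm_command(
  series=[
    {"dp": [0.19,-0.01,0.02],"angular": [-0.002,-0.002,0],"gripper": 50},
    {"dp": [0.19,-0.01,0.02],"angular": [-0.001,-0.001,0],"gripper": 50},
    {"dp": [0.2,-0.02,0.02],"angular": [-0.002,-0.002,0],"gripper": 50},
    {"dp": [0.19,-0.01,0.02],"angular": [-0.001,-0.001,0],"gripper": 50},
    {"dp": [0.1,0,0],"angular": [0,0,0],"gripper": 50},
    {"dp": [0.08,0,0],"angular": [0,0,0],"gripper": 50},
    {"dp": [0,0,0],"angular": [0,0,0],"gripper": 50},
    {"dp": [0,0,0],"angular": [0,0,0],"gripper": 50},
  ],
)

```text
clock: 42.95
position: [0.5063, -0.002, 0.0376]
ee_rot: [0.709, -0.017, 0.705, 0.018]
contact_force: [-0.1, 0.8, 0.4]
width: 0.0501
```

```bash
python3 - <<'E'
from h import *
s=get_state();print(s["position"],psi(),s["width"],rot(s)[:,0].round(3),s["contact_force"])
E
```

```text
[ 0.50628248 -0.00199055  0.03755342] 2.773914091264849 0.05011227607730779 [ 0.006  0.002 -1.   ] [-0.06715063  0.84576905  0.43569639]
```

>>> arm_command(
  series=[
    {"dp": [0,0,-0.02],"angular": [0,0,0],"gripper": 0},
    {"dp": [0,0,0],"angular": [0,0,0],"gripper": 0},
    {"dp": [0,0,0],"angular": [0,0,0],"gripper": 0},
    {"dp": [0,0,0],"angular": [0,0,0],"gripper": 0},
    {"dp": [0,0,0.06],"angular": [0,0,0],"gripper": 0},
    {"dp": [0,0,0.06],"angular": [0,0,0],"gripper": 0},
    {"dp": [0,0,0.06],"angular": [0,0,0],"gripper": 0},
    {"dp": [0,0,0.06],"angular": [0,0,0],"gripper": 0},
  ],
)

```text
clock: 43.95
position: [0.533, -0.0008, 0.0387]
ee_rot: [0.708, -0.017, 0.705, 0.018]
contact_force: [-1.4, -0.9, 1.0]
width: 0.0114
```

>>> arm_command(
  series=[
    {"dp": [0,0,0.05],"angular": [0,0,0],"gripper": 0},
    {"dp": [0,0,0.04],"angular": [0,0,0],"gripper": 0},
    {"dp": [0,0,0.04],"angular": [0,0,0],"gripper": 0},
    {"dp": [0,0,0.04],"angular": [0,0,0],"gripper": 0},
    {"dp": [0,0,0.04],"angular": [0,0,0],"gripper": 0},
    {"dp": [0,0,0.04],"angular": [0,0,0],"gripper": 0},
    {"dp": [0,0,0],"angular": [0,0,0],"gripper": 0},
    {"dp": [0,0,0],"angular": [0,0,0],"gripper": 0},
  ],
)

```text
clock: 44.95
position: [0.5412, -0.0004, 0.0386]
ee_rot: [0.692, -0.019, 0.722, 0.018]
contact_force: [-4.3, -1.1, -0.1]
width: 0.0115
```

```bash
python3 - <<'E'
from h import *
s=get_state();print(s["position"],psi(),s["width"],rot(s)[:,0].round(3),s["contact_force"])
E
```

```text
[ 5.41207709e-01 -3.75302841e-04  3.86409669e-02] 2.986840096329841 0.011495914650654051 [-0.043 -0.001 -0.999] [-4.32498175 -1.13182437 -0.07008821]
```

>>> arm_command(
  series=[
    {"dp": [0,0,0],"angular": [0,0,0],"gripper": 50},
    {"dp": [0,0,0],"angular": [0,0,0],"gripper": 50},
    {"dp": [0,0,0],"angular": [0,-0.028,0],"gripper": 50},
    {"dp": [-0.2,0,0],"angular": [0,0,0],"gripper": 50},
    {"dp": [-0.35,0,0],"angular": [0,0,0],"gripper": 70},
    {"dp": [-0.35,0,0],"angular": [0,0,0],"gripper": 80},
    {"dp": [-0.3,0,0],"angular": [0,0,0],"gripper": 80},
    {"dp": [0,0,0],"angular": [0,0,0],"gripper": 80},
  ],
)

```text
clock: 45.95
position: [0.5465, -0.0, 0.1875]
ee_rot: [0.711, -0.018, 0.703, 0.019]
contact_force: [-0.4, -0.4, -0.5]
width: 0.0798
```

```bash
cat >> h.py <<'E'
def cups(im):
    g=np.indices((480,640))[::-1].reshape(2,-1).T;W=bydepth(im,g).reshape(480,640,3);W[im["depth"]==0]=0
    m=((W[...,2]>.061)&(W[...,2]<.078)&(W[...,0]<.60)).astype(np.uint8)
    n,l,st,_=cv2.connectedComponentsWithStats(m)
    for i in range(1,n):
        if st[i,4]<25: continue
        q=W[l==i];c,r=cv2.minEnclosingCircle((q[:,:2]*1000).astype(np.float32));print("cup?",st[i].tolist(),"ctr",np.round(c,1),"r",round(r,1),"zmed",np.median(q[:,2]).round(3))
E
python3 - <<'E'
from h import *
s=get_state();print(s["position"],psi(),s["width"],rot(s)[:,0].round(3))
t=lockx("top8");cups(t);w=grab("wrist");save(w,"w11");cups(w)
for b in blobs(w,"orange",20):
    P=onplane(w,b.reshape(-1,2),.063);m=(P.min(0)+P.max(0))/2
    if abs(m[1])<.03 and .52<m[0]<.56: print("tab wrist",m,np.ptp(P,0))
plan([(.463,-.125,.18,2.8,80,4)])
E
```

```text
[ 5.46493657e-01 -1.36182797e-05  1.87534984e-01] 3.043814784939457 0.07984306339418837 [ 0.012  0.002 -1.   ]
cup? [336, 292, 21, 20, 92] ctr [ 460.9 -127.2] r 21.0 zmed 0.067
cup? [359, 295, 20, 20, 93] ctr [ 454.4 -174. ] r 20.5 zmed 0.067
cup? [192, 301, 11, 20, 54] ctr [443.9 174.2] r 19.9 zmed 0.068
cup? [159, 0, 27, 4, 69] ctr [444.1 151. ] r 8.3 zmed 0.063
cup? [306, 215, 16, 40, 492] ctr [542.3  -2.6] r 16.3 zmed 0.062
cup? [205, 350, 34, 78, 664] ctr [ 469.2 -150.1] r 39.7 zmed 0.066
tab wrist [ 0.5425796  -0.00164527  0.063     ] [0.01071626 0.03258066 0.        ]
{"dp":[0.01, -0.25, -0.18],"angular":[0.001, 0.001, 0.0],"gripper":80} 
{"dp":[0.01, -0.25, -0.18],"angular":[0.001, 0.001, 0.0],"gripper":80} 
{"dp":[0.01, -0.25, -0.18],"angular":[0.0, 0.001, -0.001],"gripper":80} 
{"dp":[0.0, -0.26, -0.19],"angular":[0.001, 0.0, 0.0],"gripper":80}
```

>>> arm_command(
  series=[
    {"dp": [0.1,-0.25,-0.18],"angular": [0.001,0.001,0],"gripper": 80},
    {"dp": [0.1,-0.25,-0.18],"angular": [0.001,0.001,0],"gripper": 80},
    {"dp": [0.1,-0.25,-0.18],"angular": [0,0.001,0],"gripper": 80},
    {"dp": [0.1,-0.22,-0.16],"angular": [0.001,0,0],"gripper": 80},
    {"dp": [0,0,0],"angular": [0,0,0],"gripper": 80},
    {"dp": [0,0,0],"angular": [0,0,0],"gripper": 80},
    {"dp": [0,0,0],"angular": [0,0,0],"gripper": 80},
    {"dp": [0,0,0],"angular": [0,0,0],"gripper": 80},
  ],
)

```text
clock: 47.05
position: [0.4611, -0.1194, 0.1254]
ee_rot: [0.702, -0.015, 0.712, 0.022]
contact_force: [-0.4, -0.3, 0.2]
width: 0.0801
```

```bash
python3 - <<'E'
from h import *
s=get_state();print(s["position"],psi(),s["width"],rot(s)[:,0].round(3))
w=grab("wrist");save(w,"w12");cups(w)
plan([(.462,-.127,.1,0,80,2),(.462,-.127,.04,0,80,3)])
E
```

```text
[ 0.46110262 -0.1194238   0.12541192] 2.963643575646778 0.08012841746083513 [-0.013  0.009 -1.   ]
cup? [472, 23, 29, 71, 1326] ctr [541.8  -3. ] r 16.7 zmed 0.062
cup? [286, 243, 67, 66, 1307] ctr [ 461.7 -129.4] r 21.1 zmed 0.067
cup? [273, 311, 64, 62, 1293] ctr [ 454.7 -176.6] r 21.3 zmed 0.067
{"dp":[0.11, -0.03, 0.0],"angular":[0.016, -0.004, -0.003],"gripper":80} 
{"dp":[0.1, -0.04, 0.01],"angular":[0.017, -0.004, -0.003],"gripper":80} 
{"dp":[0.17, 0.0, 0.0],"angular":[0.0, 0.0, 0.0],"gripper":80} 
{"dp":[0.17, 0.0, 0.0],"angular":[0.0, 0.0, 0.0],"gripper":80} 
{"dp":[0.16, 0.0, 0.0],"angular":[0.0, 0.0, 0.0],"gripper":80}
```

View pics/w12.png

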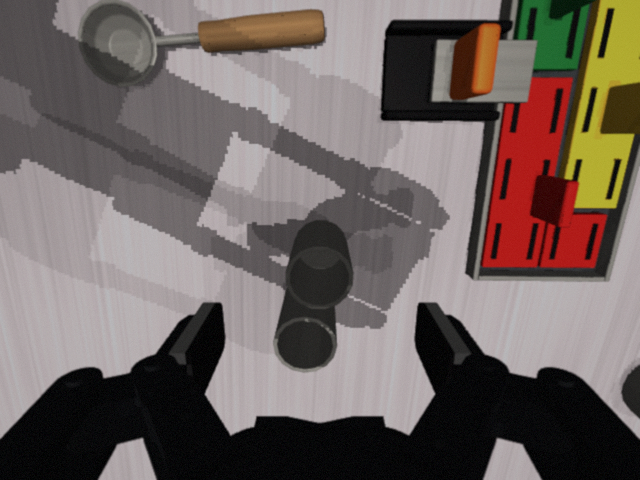

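>>> arm_command(
  series=[
    {"dp": [0.08,-0.04,0],"angular": [0.016,-0.004,-0.003],"gripper": 80},
    {"dp": [0.08,-0.035,0],"angular": [0.017,-0.004,-0.003],"gripper": 80},
    {"dp": [0,0,0],"angular": [0,0,0],"gripper": 80},
    {"dp": [0,0,0],"angular": [0,0,0],"gripper": 80},
    {"dp": [0,0,0],"angular": [0,0,0],"gripper": 80},
    {"dp": [0,0,0],"angular": [0,0,0],"gripper": 80},
    {"dp": [0,0,0],"angular": [0,0,0],"gripper": 80},
    {"dp": [0,0,0],"angular": [0,0,0],"gripper": 80},
  ],
)

```text
clock: 48.1
position: [0.4619, -0.1285, 0.1053]
ee_rot: [0.708, 0.001, 0.707, -0.001]
contact_force: [0.6, -0.0, -0.3]
width: 0.0798
```

```bash
python3 - <<'E'
from h import *
s=get_state();print(s["position"],psi(),s["width"],rot(s)[:,0].round(3))
plan([(.4615,-.1287,.09,0,80,1),(.4615,-.1287,.04,0,80,3)])
E
```

```text
[ 0.46190828 -0.12845089  0.1052862 ] -0.15548798528350308 0.07978782050756353 [ 0.002 -0.001 -1.   ]
{"dp":[0.13, 0.0, 0.0],"angular":[-0.002, 0.001, 0.001],"gripper":80} 
{"dp":[0.14, 0.0, 0.0],"angular":[0.0, 0.0, 0.0],"gripper":80} 
{"dp":[0.14, 0.0, 0.0],"angular":[0.0, 0.0, 0.0],"gripper":80} 
{"dp":[0.13, 0.0, 0.0],"angular":[0.0, 0.0, 0.0],"gripper":80}
```

>>> arm_command(
  series=[
    {"dp": [0.14,0,0],"angular": [0,0,0],"gripper": 80},
    {"dp": [0.16,0,0],"angular": [0,0,0],"gripper": 80},
    {"dp": [0.14,0,0],"angular": [0,0,0],"gripper": 80},
    {"dp": [0.1,0,0],"angular": [0,0,0],"gripper": 80},
    {"dp": [0,0,0],"angular": [0,0,0],"gripper": 80},
    {"dp": [0,0,0],"angular": [0,0,0],"gripper": 30},
    {"dp": [0,0,0],"angular": [0,0,0],"gripper": 30},
    {"dp": [0,0,0],"angular": [0,0,0],"gripper": 30},
  ],
)

```text
clock: 49.1
position: [0.4643, -0.1294, 0.0409]
ee_rot: [0.709, -0.0, 0.705, -0.002]
contact_force: [-0.3, 0.1, -1.2]
width: 0.0412
```

>>> arm_command(
  series=[
    {"dp": [0,0,0],"angular": [0,0,0],"gripper": 30},
    {"dp": [0,0,0],"angular": [0,0,0],"gripper": 30},
    {"dp": [-0.1,0,0],"angular": [0,0,0],"gripper": 30},
    {"dp": [-0.3,0,0],"angular": [0,0,0],"gripper": 30},
    {"dp": [-0.4,0,0],"angular": [0,0,0],"gripper": 30},
    {"dp": [-0.2,0,0],"angular": [0,0,0],"gripper": 30},
    {"dp": [0,0,0],"angular": [0,0,0],"gripper": 30},
    {"dp": [0,0,0],"angular": [0,0,0],"gripper": 30},
  ],
)

```text
clock: 50.1
position: [0.4628, -0.1287, 0.1664]
ee_rot: [0.71, -0.0, 0.705, -0.002]
contact_force: [-0.6, 0.3, -1.8]
width: 0.0407
```

```bash
python3 - <<'E'
from h import *
s=get_state();print(s["position"],psi(),s["width"],rot(s)[:,0].round(3),s["contact_force"])
w=grab("wrist");save(w,"w13")
g=np.indices((480,640))[::-1].reshape(2,-1).T
print("A",traytf(.020,-.088),"B",traytf(-.010,-.034),"C",traytf(.010,.062))
g=traytf(-.010,-.034)
plan([(g[0],g[1],.17,2.8,30,6)])
E
```

```text
[ 0.46275545 -0.12865323  0.16641977] -0.14338155412207776 0.04068139772169549 [ 0.007 -0.003 -1.   ] [-0.62018194  0.30362159 -1.81091557]
A [ 0.6487749  -0.08491794] B [ 0.61617283 -0.03244791] C [0.63145938 0.06441448]
{"dp":[0.0, 0.13, 0.21],"angular":[-0.005, 0.001, 0.0],"gripper":30} 
{"dp":[-0.01, 0.13, 0.21],"angular":[-0.006, 0.001, 0.0],"gripper":30} 
{"dp":[0.0, 0.13, 0.22],"angular":[-0.005, 0.001, 0.001],"gripper":30} 
{"dp":[-0.01, 0.13, 0.22],"angular":[-0.006, 0.0, 0.0],"gripper":30} 
{"dp":[0.0, 0.13, 0.22],"angular":[-0.005, 0.001, 0.001],"gripper":30} 
{"dp":[-0.01, 0.13, 0.21],"angular":[-0.006, 0.0, 0.0],"gripper":30}
```

>>> arm_command(
  series=[
    {"dp": [0,0.13,0.21],"angular": [-0.005,0.001,0],"gripper": 30},
    {"dp": [0,0.13,0.21],"angular": [-0.006,0.001,0],"gripper": 30},
    {"dp": [0,0.13,0.22],"angular": [-0.005,0.001,0],"gripper": 30},
    {"dp": [0,0.13,0.22],"angular": [-0.006,0,0],"gripper": 30},
    {"dp": [0,0.13,0.22],"angular": [-0.005,0.001,0],"gripper": 30},
    {"dp": [0,0.11,0.18],"angular": [-0.006,0,0],"gripper": 30},
    {"dp": [0,0,0],"angular": [0,0,0],"gripper": 30},
    {"dp": [0,0,0],"angular": [0,0,0],"gripper": 30},
  ],
)

```text
clock: 51.15
position: [0.6091, -0.031, 0.1515]
ee_rot: [0.698, -0.017, 0.716, 0.018]
contact_force: [0.5, 0.3, -1.8]
width: 0.041
```

```bash
python3 - <<'E'
from h import *
s=get_state();print(s["position"],psi(),s["width"],rot(s)[:,0].round(3),s["contact_force"])
g=traytf(-.010,-.034)
plan([(g[0],g[1],.1,2.8,30,4),(g[0],g[1],.1,2.8,30,1)])
E
```

```text
[ 0.60914617 -0.03096812  0.15150476] 2.8508682232618843 0.04104612740540989 [-0.025  0.001 -1.   ] [ 0.45087096  0.28706812 -1.82616482]
{"dp":[0.11, 0.0, 0.02],"angular":[0.0, -0.004, 0.0],"gripper":30} 
{"dp":[0.11, -0.01, 0.02],"angular":[0.0, -0.004, -0.001],"gripper":30} 
{"dp":[0.1, 0.0, 0.01],"angular":[0.0, -0.004, 0.0],"gripper":30} 
{"dp":[0.11, -0.01, 0.01],"angular":[0.001, -0.004, -0.001],"gripper":30} 
{"dp":[0.0, 0.0, 0.0],"angular":[0.0, 0.0, 0.0],"gripper":30}
```

>>> arm_command(
  series=[
    {"dp": [0.11,0,0.02],"angular": [0,-0.004,0],"gripper": 30},
    {"dp": [0.11,-0.01,0.02],"angular": [0,-0.004,0],"gripper": 30},
    {"dp": [0.1,0,0.01],"angular": [0,-0.004,0],"gripper": 30},
    {"dp": [0.1,-0.01,0.01],"angular": [0,-0.004,0],"gripper": 30},
    {"dp": [0,0,0],"angular": [0,0,0],"gripper": 30},
    {"dp": [0,0,0],"angular": [0,0,0],"gripper": 30},
    {"dp": [0,0,0],"angular": [0,0,0],"gripper": 30},
    {"dp": [0,0,0],"angular": [0,0,0],"gripper": 30},
  ],
)

```text
clock: 52.15
position: [0.6136, -0.0347, 0.0969]
ee_rot: [0.707, -0.016, 0.707, 0.018]
contact_force: [-0.3, -0.6, -2.0]
width: 0.0409
```

```bash
python3 - <<'E'
from h import *
s=get_state();print(s["position"],psi(),s["width"],rot(s)[:,0].round(3),s["contact_force"])
g=traytf(-.010,-.034)
plan([(g[0],g[1],.06,2.8,30,3),(g[0],g[1],.053,2.8,30,1)])
E
```

```text
[ 0.61356986 -0.03467246  0.09694921] 2.7076540541653578 0.0409169942918182 [-0.001  0.002 -1.   ] [-0.27799433 -0.56509789 -2.03625303]
{"dp":[0.1, 0.01, 0.01],"angular":[0.0, 0.0, -0.001],"gripper":30} 
{"dp":[0.1, 0.0, 0.01],"angular":[-0.001, 0.0, 0.0],"gripper":30} 
{"dp":[0.11, 0.01, 0.0],"angular":[0.0, -0.001, -0.001],"gripper":30} 
{"dp":[0.06, 0.0, 0.0],"angular":[0.0, 0.0, 0.0],"gripper":30}
```

>>> arm_command(
  series=[
    {"dp": [0.1,0.01,0.01],"angular": [0,0,0],"gripper": 30},
    {"dp": [0.1,0,0.01],"angular": [0,0,0],"gripper": 30},
    {"dp": [0.1,0.01,0],"angular": [0,0,0],"gripper": 30},
    {"dp": [0.04,0,0],"angular": [0,0,0],"gripper": 30},
    {"dp": [0.02,0,0],"angular": [0,0,0],"gripper": 30},
    {"dp": [0,0,0],"angular": [0,0,0],"gripper": 30},
    {"dp": [0,0,0],"angular": [0,0,0],"gripper": 30},
    {"dp": [0,0,0],"angular": [0,0,0],"gripper": 30},
  ],
)

```text
clock: 53.15
position: [0.6166, -0.0317, 0.053]
ee_rot: [0.707, -0.016, 0.707, 0.018]
contact_force: [-0.3, -0.5, -1.4]
width: 0.0411
```

```bash
python3 - <<'E'
from h import *
s=get_state();print(s["position"],psi(),s["width"],rot(s)[:,0].round(3),s["contact_force"])
E
```

```text
[ 0.61655897 -0.03171083  0.05300635] 2.7304573321861154 0.041074732520743555 [ 0.001  0.002 -1.   ] [-0.34700727 -0.51657891 -1.39922869]
```

>>> arm_command(
  series=[
    {"dp": [0,0,0],"angular": [0,0,0],"gripper": 65},
    {"dp": [0,0,0],"angular": [0,0,0],"gripper": 65},
    {"dp": [0,0,0],"angular": [0,0,0],"gripper": 65},
    {"dp": [-0.15,0,0],"angular": [0,0,0],"gripper": 65},
    {"dp": [-0.3,0,0],"angular": [0,0,0],"gripper": 65},
    {"dp": [-0.3,0,0],"angular": [0,0,0],"gripper": 80},
    {"dp": [-0.15,0,0],"angular": [0,0,0],"gripper": 80},
    {"dp": [0,0,0],"angular": [0,0,0],"gripper": 80},
  ],
)

```text
clock: 54.15
position: [0.6166, -0.0321, 0.1636]
ee_rot: [0.707, -0.016, 0.707, 0.018]
contact_force: [-0.7, 0.2, -1.6]
width: 0.0799
```

```bash
python3 - <<'E'
from h import *
s=get_state();print(s["position"],psi(),s["width"],rot(s)[:,0].round(3))
plan([(.4547,-.17,.14,0,80,6)])
E
```

```text
[ 0.61661133 -0.03207591  0.16360417] 2.7205803372307438 0.07994779046007074 [ 0.     0.002 -1.   ]
{"dp":[0.03, -0.18, -0.23],"angular":[0.005, 0.0, 0.0],"gripper":80} 
{"dp":[0.03, -0.18, -0.23],"angular":[0.005, 0.0, 0.0],"gripper":80} 
{"dp":[0.03, -0.19, -0.23],"angular":[0.005, 0.0, 0.0],"gripper":80} 
{"dp":[0.03, -0.19, -0.23],"angular":[0.005, 0.0, 0.0],"gripper":80} 
{"dp":[0.04, -0.19, -0.23],"angular":[0.005, 0.0, -0.001],"gripper":80} 
{"dp":[0.03, -0.18, -0.23],"angular":[0.005, 0.0, 0.0],"gripper":80}
```

>>> arm_command(
  series=[
    {"dp": [0,-0.18,-0.23],"angular": [0.005,0,0],"gripper": 80},
    {"dp": [0.03,-0.18,-0.23],"angular": [0.005,0,0],"gripper": 80},
    {"dp": [0.03,-0.19,-0.23],"angular": [0.005,0,0],"gripper": 80},
    {"dp": [0.03,-0.19,-0.23],"angular": [0.005,0,0],"gripper": 80},
    {"dp": [0.04,-0.19,-0.23],"angular": [0.005,0,0],"gripper": 80},
    {"dp": [0.03,-0.16,-0.2],"angular": [0.005,0,0],"gripper": 80},
    {"dp": [0,0,0],"angular": [0,0,0],"gripper": 80},
    {"dp": [0,0,0],"angular": [0,0,0],"gripper": 80},
  ],
)

```text
clock: 55.15
position: [0.4504, -0.1687, 0.1355]
ee_rot: [0.704, 0.002, 0.71, 0.002]
contact_force: [0.3, -0.3, -0.3]
width: 0.0798
```

```bash
sed -i 's/&(W\[...,0\]<.60)//; s/<.078/<.088/' h.py; python3 - <<'E'
from h import *
s=get_state();print(s["position"],psi(),s["width"],rot(s)[:,0].round(3))
w=grab("wrist");save(w,"w14");cups(w);t=grab("top");save(t,"top9");print("top");cups(t)
plan([(.4547,-.1765,.1,0,80,2)])
E
```

```text
[ 0.45043547 -0.1686632   0.13553077] 0.0042587438315017925 0.07983780118498711 [-0.01   0.007 -1.   ]
cup? [591, 0, 49, 55, 1937] ctr [608.8 -39.9] r 18.1 zmed 0.072
cup? [293, 235, 66, 64, 1186] ctr [ 454.8 -176.5] r 21.0 zmed 0.067
top
cup? [0, 35, 76, 76, 763] ctr [948.4 536.1] r 108.2 zmed 0.074
cup? [479, 48, 81, 75, 623] ctr [ 930.7 -515.4] r 113.1 zmed 0.074
cup? [102, 52, 39, 34, 276] ctr [961.4 352.7] r 45.7 zmed 0.075
cup? [280, 83, 4, 16, 26] ctr [906.2   8. ] r 16.0 zmed 0.076
cup? [236, 100, 45, 17, 196] ctr [881.5  57.7] r 46.7 zmed 0.074
cup? [304, 103, 30, 16, 126] ctr [875.5 -70.9] r 31.4 zmed 0.075
cup? [153, 137, 35, 35, 209] ctr [764.7 235. ] r 40.9 zmed 0.075
cup? [163, 147, 35, 34, 164] ctr [754.4 224.7] r 44.0 zmed 0.074
cup? [385, 147, 27, 26, 168] ctr [ 763.2 -240.4] r 29.6 zmed 0.073
cup? [289, 217, 21, 21, 116] ctr [616.1 -29.5] r 21.0 zmed 0.079
cup? [278, 260, 16, 6, 64] ctr [542.6  -1.2] r 15.9 zmed 0.063
cup? [359, 296, 8, 12, 26] ctr [ 461.1 -161.5] r 13.5 zmed 0.067
cup? [192, 301, 21, 20, 106] ctr [443.7 170.5] r 21.2 zmed 0.068
{"dp":[0.15, -0.03, 0.02],"angular":[0.0, -0.003, -0.002],"gripper":80} 
{"dp":[0.15, -0.04, 0.02],"angular":[0.001, -0.003, -0.002],"gripper":80}
```

>>> arm_command(
  series=[
    {"dp": [0.13,-0.03,0.02],"angular": [0,-0.003,-0.002],"gripper": 80},
    {"dp": [0.13,-0.036,0.017],"angular": [0,-0.003,-0.002],"gripper": 80},
    {"dp": [0,0,0],"angular": [0,0,0],"gripper": 80},
    {"dp": [0,0,0],"angular": [0,0,0],"gripper": 80},
    {"dp": [0,0,0],"angular": [0,0,0],"gripper": 80},
    {"dp": [0,0,0],"angular": [0,0,0],"gripper": 80},
    {"dp": [0,0,0],"angular": [0,0,0],"gripper": 80},
    {"dp": [0,0,0],"angular": [0,0,0],"gripper": 80},
  ],
)

```text
clock: 56.25
position: [0.4598, -0.1746, 0.1059]
ee_rot: [0.709, -0.003, 0.705, 0.002]
contact_force: [0.5, 0.3, -0.5]
width: 0.0804
```

```bash
python3 - <<'E'
from h import *
s=get_state();print(s["position"],psi(),s["width"],rot(s)[:,0].round(3))
plan([(.4548,-.1765,.09,0,80,1),(.4548,-.1765,.04,0,80,3)])
E
```

```text
[ 0.45981806 -0.174577    0.10594703] 0.37445428447699947 0.0804163998283997 [ 0.006 -0.001 -1.   ]
{"dp":[0.13, -0.02, -0.04],"angular":[0.004, 0.004, 0.001],"gripper":80} 
{"dp":[0.14, 0.0, 0.0],"angular":[0.0, 0.0, 0.0],"gripper":80} 
{"dp":[0.14, 0.0, 0.0],"angular":[0.0, 0.0, 0.0],"gripper":80} 
{"dp":[0.14, 0.0, 0.0],"angular":[0.0, 0.0, 0.0],"gripper":80}
```

>>> arm_command(
  series=[
    {"dp": [0.1,-0.016,-0.042],"angular": [0.004,0.004,0],"gripper": 80},
    {"dp": [0.18,0,0],"angular": [0,0,0],"gripper": 80},
    {"dp": [0.16,0,0],"angular": [0,0,0],"gripper": 80},
    {"dp": [0.1,0,0],"angular": [0,0,0],"gripper": 80},
    {"dp": [0,0,0],"angular": [0,0,0],"gripper": 80},
    {"dp": [0,0,0],"angular": [0,0,0],"gripper": 30},
    {"dp": [0,0,0],"angular": [0,0,0],"gripper": 30},
    {"dp": [0,0,0],"angular": [0,0,0],"gripper": 30},
  ],
)

```text
clock: 57.25
position: [0.4537, -0.1775, 0.0384]
ee_rot: [0.707, -0.0, 0.707, -0.001]
contact_force: [0.4, 0.1, -1.5]
width: 0.0405
```

>>> arm_command(
  series=[
    {"dp": [0,0,0],"angular": [0,0,0],"gripper": 30},
    {"dp": [0,0,0],"angular": [0,0,0],"gripper": 30},
    {"dp": [-0.1,0,0],"angular": [0,0,0],"gripper": 30},
    {"dp": [-0.3,0,0],"angular": [0,0,0],"gripper": 30},
    {"dp": [-0.4,0,0],"angular": [0,0,0],"gripper": 30},
    {"dp": [-0.2,0,0],"angular": [0,0,0],"gripper": 30},
    {"dp": [0,0,0],"angular": [0,0,0],"gripper": 30},
    {"dp": [0,0,0],"angular": [0,0,0],"gripper": 30},
  ],
)

```text
clock: 58.25
position: [0.4532, -0.1767, 0.1642]
ee_rot: [0.707, -0.0, 0.707, -0.001]
contact_force: [-0.4, 0.1, -1.3]
width: 0.0408
```

```bash
python3 - <<'E'
from h import *
s=get_state();print(s["position"],psi(),s["width"],rot(s)[:,0].round(3),s["contact_force"])
g=traytf(.020,-.088)
plan([(g[0],g[1],.17,2.8,30,6)])
E
```

```text
[ 0.45322966 -0.17674789  0.16415649] -0.06338890842412176 0.04077932402277233 [-0.001 -0.002 -1.   ] [-0.38254791  0.1091108  -1.29987583]
{"dp":[-0.01, 0.13, 0.27],"angular":[-0.005, 0.0, 0.0],"gripper":30} 
{"dp":[-0.01, 0.13, 0.27],"angular":[-0.005, 0.0, 0.0],"gripper":30} 
{"dp":[-0.01, 0.12, 0.27],"angular":[-0.005, 0.0, 0.0],"gripper":30} 
{"dp":[-0.01, 0.12, 0.28],"angular":[-0.006, 0.0, 0.001],"gripper":30} 
{"dp":[-0.01, 0.12, 0.28],"angular":[-0.005, 0.0, 0.0],"gripper":30} 
{"dp":[0.0, 0.11, 0.27],"angular":[-0.006, 0.0, 0.001],"gripper":30}
```

>>> arm_command(
  series=[
    {"dp": [0,0.13,0.27],"angular": [-0.005,0,0],"gripper": 30},
    {"dp": [0,0.13,0.27],"angular": [-0.005,0,0],"gripper": 30},
    {"dp": [-0.01,0.12,0.27],"angular": [-0.005,0,0],"gripper": 30},
    {"dp": [-0.01,0.12,0.28],"angular": [-0.006,0,0],"gripper": 30},
    {"dp": [-0.01,0.12,0.28],"angular": [-0.005,0,0],"gripper": 30},
    {"dp": [0,0.07,0.24],"angular": [-0.006,0,0],"gripper": 30},
    {"dp": [0,0,0],"angular": [0,0,0],"gripper": 30},
    {"dp": [0,0,0],"angular": [0,0,0],"gripper": 30},
  ],
)

```text
clock: 59.25
position: [0.6427, -0.0858, 0.1511]
ee_rot: [0.697, -0.016, 0.716, 0.019]
contact_force: [0.2, 0.1, -1.1]
width: 0.0407
```

```bash
python3 - <<'E'
from h import *
s=get_state();print(s["position"],psi(),s["width"],rot(s)[:,0].round(3),s["contact_force"])
g=traytf(.022,-.092)
plan([(g[0],g[1],.1,2.8,30,4)])
E
```

```text
[ 0.64266634 -0.08581113  0.15113058] 2.833062512487745 0.04065432778205709 [-0.027  0.004 -1.   ] [ 0.19080374  0.12675842 -1.06327002]
{"dp":[0.11, -0.01, 0.02],"angular":[0.0, -0.004, -0.001],"gripper":30} 
{"dp":[0.1, -0.01, 0.02],"angular":[0.0, -0.004, -0.001],"gripper":30} 
{"dp":[0.11, 0.0, 0.02],"angular":[0.0, -0.004, -0.001],"gripper":30} 
{"dp":[0.1, -0.01, 0.02],"angular":[0.0, -0.005, -0.001],"gripper":30}
```

>>> arm_command(
  series=[
    {"dp": [0.11,-0.01,0.02],"angular": [0,-0.004,-0.001],"gripper": 30},
    {"dp": [0.1,-0.01,0.02],"angular": [0,-0.004,-0.001],"gripper": 30},
    {"dp": [0.11,0,0.02],"angular": [0,-0.004,-0.001],"gripper": 30},
    {"dp": [0.1,-0.01,0.02],"angular": [0,-0.005,-0.001],"gripper": 30},
    {"dp": [0,0,0],"angular": [0,0,0],"gripper": 30},
    {"dp": [0,0,0],"angular": [0,0,0],"gripper": 30},
    {"dp": [0,0,0],"angular": [0,0,0],"gripper": 30},
    {"dp": [0,0,0],"angular": [0,0,0],"gripper": 30},
  ],
)

```text
clock: 60.25
position: [0.6492, -0.0902, 0.0965]
ee_rot: [0.707, -0.017, 0.707, 0.016]
contact_force: [-0.9, 0.3, 0.4]
width: 0.0407
```

```bash
python3 - <<'E'
from h import *
s=get_state();print(s["position"],psi(),s["width"],rot(s)[:,0].round(3),s["contact_force"])
g=traytf(.022,-.092)
plan([(g[0],g[1],.0505,2.8,30,4)])
E
```

```text
[ 0.64922172 -0.09018787  0.0964726 ] 2.703460444328362 0.04067867170279753 [-0.    -0.001 -1.   ] [-0.85335988  0.26115782  0.44401264]
{"dp":[0.1, 0.0, 0.0],"angular":[0.0, 0.0, 0.0],"gripper":30} 
{"dp":[0.09, 0.0, 0.01],"angular":[0.0, 0.0, 0.0],"gripper":30} 
{"dp":[0.1, 0.01, 0.0],"angular":[-0.001, 0.0, 0.0],"gripper":30} 
{"dp":[0.09, 0.0, 0.01],"angular":[0.0, 0.0, 0.001],"gripper":30}
```

>>> arm_command(
  series=[
    {"dp": [0.1,0,0.005],"angular": [0,0,0],"gripper": 30},
    {"dp": [0.1,0,0.01],"angular": [0,0,0],"gripper": 30},
    {"dp": [0.1,0.01,0],"angular": [0,0,0],"gripper": 30},
    {"dp": [0.05,0,0.005],"angular": [0,0,0],"gripper": 30},
    {"dp": [0.025,0,0],"angular": [0,0,0],"gripper": 30},
    {"dp": [0,0,0],"angular": [0,0,0],"gripper": 30},
    {"dp": [0,0,0],"angular": [0,0,0],"gripper": 30},
    {"dp": [0,0,0],"angular": [0,0,0],"gripper": 30},
  ],
)

```text
clock: 61.25
position: [0.6524, -0.0888, 0.0502]
ee_rot: [0.707, -0.017, 0.707, 0.016]
contact_force: [0.4, -0.2, -0.3]
width: 0.0406
```

>>> arm_command(
  series=[
    {"dp": [0,0,0],"angular": [0,0,0],"gripper": 65},
    {"dp": [0,0,0],"angular": [0,0,0],"gripper": 65},
    {"dp": [0,0,0],"angular": [0,0,0],"gripper": 65},
    {"dp": [-0.15,0,0],"angular": [0,0,0],"gripper": 65},
    {"dp": [-0.3,0,0],"angular": [0,0,0],"gripper": 65},
    {"dp": [-0.3,0,0],"angular": [0,0,0],"gripper": 65},
    {"dp": [-0.15,0,0],"angular": [0,0,0],"gripper": 65},
    {"dp": [0,0,0],"angular": [0,0,0],"gripper": 65},
  ],
)

```text
clock: 62.25
position: [0.6536, -0.089, 0.1669]
ee_rot: [0.709, -0.018, 0.705, 0.016]
contact_force: [0.2, -0.8, -1.3]
width: 0.0649
```

```bash
python3 - <<'E'
from h import *
s=get_state();print(s["position"],psi(),s["width"],rot(s)[:,0].round(3))
plan([(.444,.165,.145,2.8,65,7)])
E
```

```text
[ 0.6536428  -0.08903336  0.16690483] 2.7175630118905834 0.06493484378365898 [ 0.006 -0.003 -1.   ]
{"dp":[0.02, 0.31, -0.24],"angular":[0.0, 0.001, 0.0],"gripper":65} 
{"dp":[0.02, 0.31, -0.23],"angular":[0.0, 0.0, 0.0],"gripper":65} 
{"dp":[0.03, 0.32, -0.24],"angular":[0.0, 0.001, 0.0],"gripper":65} 
{"dp":[0.02, 0.31, -0.23],"angular":[0.0, 0.0, 0.0],"gripper":65} 
{"dp":[0.03, 0.32, -0.24],"angular":[0.0, 0.001, 0.001],"gripper":65} 
{"dp":[0.03, 0.31, -0.23],"angular":[0.0, 0.0, 0.0],"gripper":65} 
{"dp":[0.02, 0.32, -0.24],"angular":[-0.001, 0.001, 0.001],"gripper":65}
```

>>> arm_command(
  series=[
    {"dp": [0,0.31,-0.24],"angular": [0,0.001,0],"gripper": 65},
    {"dp": [0.02,0.31,-0.23],"angular": [0,0,0],"gripper": 65},
    {"dp": [0.03,0.32,-0.24],"angular": [0,0.001,0],"gripper": 65},
    {"dp": [0.02,0.31,-0.23],"angular": [0,0,0],"gripper": 65},
    {"dp": [0.03,0.32,-0.24],"angular": [0,0.001,0],"gripper": 65},
    {"dp": [0.03,0.31,-0.23],"angular": [0,0,0],"gripper": 65},
    {"dp": [0.02,0.2,-0.16],"angular": [0,0,0],"gripper": 65},
    {"dp": [0,0,0],"angular": [0,0,0],"gripper": 65},
  ],
)

```text
clock: 63.25
position: [0.4452, 0.1572, 0.1438]
ee_rot: [0.706, -0.017, 0.708, 0.015]
contact_force: [0.1, -0.4, 0.1]
width: 0.065
```

```bash
python3 - <<'E'
from h import *
s=get_state();print(s["position"],psi(),s["width"],rot(s)[:,0].round(3))
w=grab("wrist");save(w,"w15");cups(w);t=grab("top");save(t,"top10");cups(t)
plan([(.444,.169,.105,2.8,65,3)])
E
```

```text
[0.44515936 0.1572139  0.14384086] 2.5847226667739527 0.06503477539941904 [-0.002 -0.003 -1.   ]
cup? [283, 199, 65, 65, 1102] ctr [442.5 169.7] r 21.1 zmed 0.067
cup? [488, 453, 29, 27, 510] ctr [599.9 -24.3] r 13.6 zmed 0.07
cup? [0, 35, 75, 76, 739] ctr [949.2 537.3] r 108.4 zmed 0.074
cup? [479, 49, 85, 74, 619] ctr [ 930.8 -516.9] r 114.1 zmed 0.075
cup? [102, 52, 39, 34, 268] ctr [961.1 352.6] r 45.7 zmed 0.075
cup? [236, 83, 48, 34, 212] ctr [898.   53.8] r 54.9 zmed 0.074
cup? [304, 103, 30, 16, 129] ctr [874.4 -70.8] r 31.3 zmed 0.075
cup? [153, 137, 35, 35, 218] ctr [765.  235.3] r 40.9 zmed 0.075
cup? [163, 147, 35, 34, 170] ctr [754.4 224.7] r 44.0 zmed 0.075
cup? [384, 147, 28, 26, 163] ctr [ 763.2 -240.4] r 29.6 zmed 0.072
cup? [316, 200, 21, 21, 124] ctr [653.  -85.7] r 21.0 zmed 0.079
cup? [289, 218, 20, 21, 113] ctr [614.5 -27.4] r 20.9 zmed 0.079
cup? [278, 260, 16, 6, 72] ctr [541.5  -1. ] r 16.0 zmed 0.063
cup? [201, 301, 12, 19, 47] ctr [444.9 166. ] r 19.5 zmed 0.067
{"dp":[0.11, 0.04, -0.01],"angular":[-0.001, 0.0, 0.001],"gripper":65} 
{"dp":[0.11, 0.03, -0.01],"angular":[-0.001, 0.0, 0.001],"gripper":65} 
{"dp":[0.11, 0.04, 0.0],"angular":[-0.002, 0.0, 0.0],"gripper":65}
```

>>> arm_command(
  series=[
    {"dp": [0.11,0.04,-0.01],"angular": [-0.001,0,0.001],"gripper": 65},
    {"dp": [0.11,0.03,-0.005],"angular": [-0.001,0,0.001],"gripper": 65},
    {"dp": [0.1,0.03,0],"angular": [-0.002,0,0],"gripper": 65},
    {"dp": [0,0,0],"angular": [0,0,0],"gripper": 65},
    {"dp": [0,0,0],"angular": [0,0,0],"gripper": 65},
    {"dp": [0,0,0],"angular": [0,0,0],"gripper": 65},
    {"dp": [0,0,0],"angular": [0,0,0],"gripper": 65},
    {"dp": [0,0,0],"angular": [0,0,0],"gripper": 65},
  ],
)

```text
clock: 64.35
position: [0.448, 0.1664, 0.1028]
ee_rot: [0.707, -0.016, 0.707, 0.016]
contact_force: [0.3, 0.0, -0.2]
width: 0.0652
```

```bash
python3 - <<'E'
from h import *
s=get_state();print(s["position"],psi(),s["width"],rot(s)[:,0].round(3))
plan([(.4427,.1697,.09,2.8,65,1),(.4427,.1697,.04,2.8,65,3)])
E
```

```text
[0.44801139 0.1664499  0.10276599] 2.628600326833129 0.06520911970689576 [ 0.001 -0.001 -1.   ]
{"dp":[0.11, 0.03, -0.04],"angular":[-0.002, 0.001, 0.0],"gripper":65} 
{"dp":[0.14, 0.0, 0.0],"angular":[0.0, 0.0, 0.0],"gripper":65} 
{"dp":[0.14, 0.0, 0.0],"angular":[0.0, 0.0, 0.0],"gripper":65} 
{"dp":[0.13, 0.0, 0.0],"angular":[0.0, 0.0, 0.0],"gripper":65}
```

>>> arm_command(
  series=[
    {"dp": [0.06,0.03,-0.044],"angular": [-0.002,0.001,0],"gripper": 65},
    {"dp": [0.16,0,0],"angular": [0,0,0],"gripper": 65},
    {"dp": [0.17,0,0],"angular": [0,0,0],"gripper": 65},
    {"dp": [0.12,0,0],"angular": [0,0,0],"gripper": 65},
    {"dp": [0,0,0],"angular": [0,0,0],"gripper": 65},
    {"dp": [0,0,0],"angular": [0,0,0],"gripper": 30},
    {"dp": [0,0,0],"angular": [0,0,0],"gripper": 30},
    {"dp": [0,0,0],"angular": [0,0,0],"gripper": 30},
  ],
)

```text
clock: 65.35
position: [0.4409, 0.171, 0.0403]
ee_rot: [0.707, -0.018, 0.707, 0.018]
contact_force: [-0.2, 0.3, -0.8]
width: 0.0415
```

>>> arm_command(
  series=[
    {"dp": [0,0,0],"angular": [0,0,0],"gripper": 30},
    {"dp": [0,0,0],"angular": [0,0,0],"gripper": 30},
    {"dp": [-0.1,0,0],"angular": [0,0,0],"gripper": 30},
    {"dp": [-0.3,0,0],"angular": [0,0,0],"gripper": 30},
    {"dp": [-0.4,0,0],"angular": [0,0,0],"gripper": 30},
    {"dp": [-0.2,0,0],"angular": [0,0,0],"gripper": 30},
    {"dp": [0,0,0],"angular": [0,0,0],"gripper": 30},
    {"dp": [0,0,0],"angular": [0,0,0],"gripper": 30},
  ],
)

```text
clock: 66.35
position: [0.4404, 0.1708, 0.1664]
ee_rot: [0.708, -0.017, 0.706, 0.018]
contact_force: [-1.1, -0.1, -0.9]
width: 0.0413
```

```bash
python3 - <<'E'
from h import *
s=get_state();print(s["position"],psi(),s["width"],rot(s)[:,0].round(3),s["contact_force"])
g=traytf(.010,.062)
plan([(g[0],g[1],.165,2.8,30,6)])
E
```

```text
[0.44044463 0.17082092 0.16637514] 2.851720230143756 0.0412880801033263 [ 0.002  0.001 -1.   ] [-1.05845249 -0.13325433 -0.90733088]
{"dp":[0.0, -0.16, 0.26],"angular":[0.0, 0.0, 0.0],"gripper":30} 
{"dp":[0.0, -0.16, 0.26],"angular":[0.0, 0.0, 0.0],"gripper":30} 
{"dp":[0.0, -0.16, 0.26],"angular":[0.0, 0.0, 0.0],"gripper":30} 
{"dp":[0.0, -0.16, 0.26],"angular":[0.0, 0.0, 0.0],"gripper":30} 
{"dp":[0.01, -0.16, 0.25],"angular":[0.0, 0.001, 0.0],"gripper":30} 
{"dp":[0.0, -0.16, 0.26],"angular":[0.001, 0.0, 0.0],"gripper":30}
```

>>> arm_command(
  series=[
    {"dp": [0,-0.16,0.26],"angular": [0,0,0],"gripper": 30},
    {"dp": [0,-0.16,0.26],"angular": [0,0,0],"gripper": 30},
    {"dp": [0,-0.16,0.26],"angular": [0,0,0],"gripper": 30},
    {"dp": [0,-0.16,0.26],"angular": [0,0,0],"gripper": 30},
    {"dp": [0,-0.16,0.25],"angular": [0,0,0],"gripper": 30},
    {"dp": [0,-0.13,0.23],"angular": [0,0,0],"gripper": 30},
    {"dp": [0,0,0],"angular": [0,0,0],"gripper": 30},
    {"dp": [0,0,0],"angular": [0,0,0],"gripper": 30},
  ],
)

```text
clock: 67.35
position: [0.6251, 0.0652, 0.1504]
ee_rot: [0.698, -0.017, 0.716, 0.018]
contact_force: [-0.1, 0.3, -1.7]
width: 0.0415
```

```bash
python3 - <<'E'
from h import *
s=get_state();print(s["position"],psi(),s["width"],rot(s)[:,0].round(3),s["contact_force"])
g=traytf(.010,.062)
plan([(g[0],g[1],.1,2.8,30,4)])
E
```

```text
[0.62505732 0.06523489 0.15041425] 2.8955894330200636 0.04150470285279581 [-0.025  0.001 -1.   ] [-0.08929651  0.25639107 -1.72681544]
{"dp":[0.1, 0.0, 0.02],"angular":[0.0, -0.004, 0.0],"gripper":30} 
{"dp":[0.11, 0.0, 0.01],"angular":[0.0, -0.004, 0.0],"gripper":30} 
{"dp":[0.1, -0.01, 0.02],"angular":[0.001, -0.004, -0.001],"gripper":30} 
{"dp":[0.11, 0.0, 0.01],"angular":[0.0, -0.004, 0.0],"gripper":30}
```

>>> arm_command(
  series=[
    {"dp": [0.1,0,0.02],"angular": [0,-0.004,0],"gripper": 30},
    {"dp": [0.11,0,0.01],"angular": [0,-0.004,0],"gripper": 30},
    {"dp": [0.1,-0.01,0.02],"angular": [0,-0.004,0],"gripper": 30},
    {"dp": [0.11,0,0.01],"angular": [0,-0.004,0],"gripper": 30},
    {"dp": [0,0,0],"angular": [0,0,0],"gripper": 30},
    {"dp": [0,0,0],"angular": [0,0,0],"gripper": 30},
    {"dp": [0,0,0],"angular": [0,0,0],"gripper": 30},
    {"dp": [0,0,0],"angular": [0,0,0],"gripper": 30},
  ],
)

```text
clock: 68.35
position: [0.6273, 0.0671, 0.0962]
ee_rot: [0.706, -0.018, 0.708, 0.02]
contact_force: [-0.0, 0.2, -1.1]
width: 0.0415
```

```bash
python3 - <<'E'
from h import *
s=get_state();print(s["position"],psi(),s["width"],rot(s)[:,0].round(3),s["contact_force"])
g=traytf(.010,.062)
plan([(g[0],g[1],.053,2.8,30,4)])
E
```

```text
[0.62727731 0.06710856 0.09620023] 3.0911110889975757 0.04152636361273587 [-0.002  0.002 -1.   ] [-0.04585679  0.23507833 -1.07441132]
{"dp":[0.09, -0.01, 0.01],"angular":[0.001, 0.0, 0.0],"gripper":30} 
{"dp":[0.09, -0.01, 0.01],"angular":[0.001, 0.0, -0.001],"gripper":30} 
{"dp":[0.09, 0.0, 0.01],"angular":[0.001, -0.001, 0.0],"gripper":30} 
{"dp":[0.09, 0.0, 0.0],"angular":[0.0, 0.0, -0.001],"gripper":30}
```

>>> arm_command(
  series=[
    {"dp": [0.1,-0.01,0.015],"angular": [0,0,0],"gripper": 30},
    {"dp": [0.1,-0.01,0.015],"angular": [0,0,0],"gripper": 30},
    {"dp": [0.1,0,0.005],"angular": [0,0,0],"gripper": 30},
    {"dp": [0.045,0,0],"angular": [0,0,0],"gripper": 30},
    {"dp": [0.02,0,0],"angular": [0,0,0],"gripper": 30},
    {"dp": [0,0,0],"angular": [0,0,0],"gripper": 30},
    {"dp": [0,0,0],"angular": [0,0,0],"gripper": 30},
    {"dp": [0,0,0],"angular": [0,0,0],"gripper": 30},
  ],
)

```text
clock: 69.35
position: [0.6328, 0.0649, 0.0517]
ee_rot: [0.707, -0.018, 0.707, 0.02]
contact_force: [-0.7, 0.4, 1.3]
width: 0.0415
```

Seated on the grate. Release, rise and retreat for a final look.

>>> arm_command(
  series=[
    {"dp": [0,0,0],"angular": [0,0,0],"gripper": 65},
    {"dp": [0,0,0],"angular": [0,0,0],"gripper": 65},
    {"dp": [0,0,0],"angular": [0,0,0],"gripper": 65},
    {"dp": [-0.15,0,0],"angular": [0,0,0],"gripper": 65},
    {"dp": [-0.3,0,0],"angular": [0,0,0],"gripper": 65},
    {"dp": [-0.4,0,0],"angular": [0,0,0],"gripper": 65},
    {"dp": [-0.4,0,0],"angular": [0,0,0],"gripper": 65},
    {"dp": [-0.2,0,0],"angular": [0,0,0],"gripper": 65},
  ],
)

```text
clock: 70.35
position: [0.6315, 0.0643, 0.2273]
ee_rot: [0.704, -0.018, 0.709, 0.02]
contact_force: [-0.2, 0.3, -0.2]
width: 0.0652
```

>>> arm_command(
  series=[
    {"dp": [0,0.2,-0.35],"angular": [0,0,0],"gripper": 65},
    {"dp": [0,0.2,-0.35],"angular": [0,0,0],"gripper": 65},
    {"dp": [0,0.2,-0.35],"angular": [0,0,0],"gripper": 65},
    {"dp": [0,0.2,-0.35],"angular": [0,0,0],"gripper": 65},
    {"dp": [0,0.1,-0.2],"angular": [0,0,0],"gripper": 65},
    {"dp": [0,0,0],"angular": [0,0,0],"gripper": 65},
    {"dp": [0,0,0],"angular": [0,0,0],"gripper": 65},
    {"dp": [0,0,0],"angular": [0,0,0],"gripper": 65},
  ],
)

```text
clock: 71.35
position: [0.4324, 0.1637, 0.2315]
ee_rot: [0.709, -0.017, 0.705, 0.02]
contact_force: [-0.3, -0.5, 0.1]
width: 0.0648
```

```bash
python3 - <<'E'
from h import *
s=get_state();print(s["position"],s["clock"])
t=lockx("top11")
g=np.indices((480,640))[::-1].reshape(2,-1).T;W=bydepth(t,g).reshape(480,640,3);W[t["depth"]==0]=0
for n in((316,200),(289,218)): pass
m=((W[...,2]>.07)&(W[...,2]<.09)&(W[...,0]>.57)&(W[...,0]<.68)&(abs(W[...,1])<.15)).astype(np.uint8)
k,l,st,_=cv2.connectedComponentsWithStats(m)
for i in range(1,k):
    if st[i,4]<25: continue
    q=W[l==i];c,r=cv2.minEnclosingCircle((q[:,:2]*1000).astype(np.float32));d=ROT(-np.radians(TRAY[2]))@(np.array(c)/1000-np.array(TRAY[:2]))
    print("cup tray",(d*1000).round(1),"r",round(r,1),"z",np.median(q[:,2]).round(3))
# orange tab by colour, and height of plates (clear of fins)
for b in blobs(t,"orange",10):
    P=onplane(t,b.reshape(-1,2),.063);mm=(P.min(0)+P.max(0))/2
    if .45<mm[0]<.6 and abs(mm[1])<.05: print("tab",mm)
for n,p in {"hook":[(-23,-115),(23,-115),(-35,-60)],"long":[(35,-69),(35,-23),(35,30)],"short":[(-38,20),(-8,30)],"corner":[(-23,115),(35,115),(35,65)]}.items():
    for q in p:
        uv=project(t,[[*traytf(q[0]/1e3,q[1]/1e3),.012]]).round().astype(int)[0];print(n,q,W[uv[1]-1:uv[1]+2,uv[0]-1:uv[0]+2,2].mean().round(4))
c=grab("scene");save(c,"sc2")
a=cv2.resize(cv2.convertScaleAbs(t["image"][180:280,200:370],alpha=1.6),(595,350),interpolation=cv2.INTER_CUBIC)
b=cv2.resize(cv2.convertScaleAbs(c["image"][200:330,230:430],alpha=1.4),(385,250))
o=np.zeros((600,600,3),np.uint8);o[:350,:595]=a;o[350:,:385]=b;cv2.imwrite("pics/final.png",o)
E
```

```text
[0.43239147 0.16371448 0.23147605] 71.35
tab [ 0.54267825 -0.00222196  0.063     ] (278, 260, 17, 6)
cup tray [ 24.1 -89.2] r 21.1 z 0.079
cup tray [12.3 63.4] r 20.8 z 0.079
cup tray [-11.4 -29. ] r 20.7 z 0.08
tab [ 0.54267825 -0.00222196  0.063     ]
hook (-23, -115) 0.0132
hook (23, -115) 0.0276
hook (-35, -60) 0.0126
long (35, -69) 0.0215
long (35, -23) 0.0223
long (35, 30) 0.0118
short (-38, 20) 0.0195
short (-8, 30) 0.0101
corner (-23, 115) 0.0133
corner (35, 115) 0.0125
corner (35, 65) 0.0419
```

View pics/final.png

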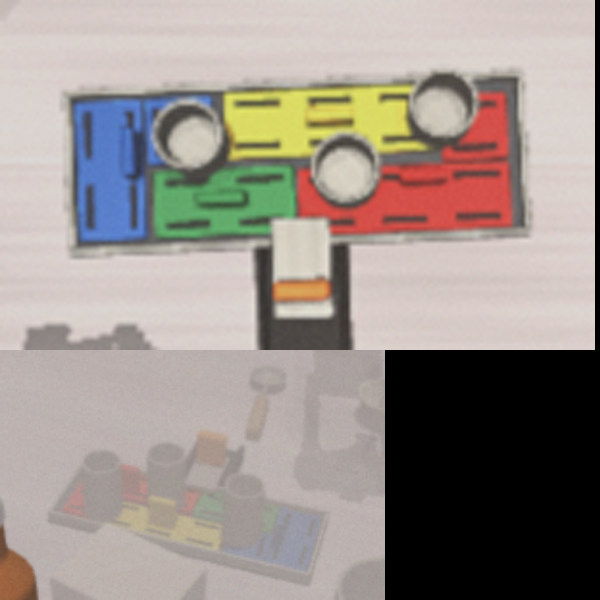

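```bash
python3 -c "
from rig import *
print(sign_off())"
```

```text
the job is handed in; nothing more can be done
None
```

I handed the job in at about 71 s of the 210 s. By my last checks it is complete, but the sign-off gives no verdict.

**What was done:** I pulled the lock open to its stop and fitted the red, green, yellow and blue corner sections flat. I then pushed the lock home and stood all three cups on the grate. The blue two-cell look-alike was left alone.

**Last checks:**
- **Lock:** the tab moved 38.5 mm on opening and 39.6 mm back (top view) of the 40 mm stroke. The wrist view gave 40.2 mm on closing. It met a hard stop both ways.
- **Grate sections:** all four seated about 4 mm above the counter, on the tray floor, by the tool height at release. The final picture shows them filling the tray.
- **Cups:** upright, rims at 79–80 mm, with nothing touching them. They stand at tray x, y of about (24, −89), (12, 63) and (−11, −29) mm, clear of the fins.
- **Disagreements:** the two cameras differed by 1–3 mm on some positions. Some depth samples on the plates read high: by their positions they fell on or next to cups or fins, or close to the lock bolt.
- **Not checked:** I did not measure again that the spoon, jar, sugar bowl, pitcher and mat stayed put. The arm was kept clear of them throughout.

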